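# Load the quarantine chest and shut its flap with the hook pole

## Robot

A 6-joint arm with a two-finger parallel gripper is mounted at the origin on the work surface. World frame = base frame: x ahead of the robot, y to its left, z up, the work surface at z = 0. Lengths are in m, angles in rad, forces in N, time in s.
With the tool pointing down it reaches from about 0.3 to 0.775 m from the base axis. Payload 14.6 kg.
Tool frame: the origin (TCP) lies between the finger pads; the fingertips stand 8 mm ahead of it and the grasp point (between the pads) lies 11 mm behind it; x points along the fingers, y is the direction in which the jaws open and shut, and the axes are right-handed (so a half turn about x gives the same grasp; the last joint's range is limited). The gripper opens to 94 mm and grips with 3 to 60 N. Pads are 16 mm wide; open, the fingers measure 119 mm over their backs; the gripper's body (75 mm by 177 mm) begins 78 mm behind the grasp point.
Start: joints at [-1.299, 0.3, 1.521, -0, 1.321, -0.067], TCP at [0.183, -0.519, 0.213] pointing down, gripper open.
Joint ranges: [-3.03, 3.03], [-0.79, 2.21], [0.23, 2.52], [-1.04, 4.18], [0, 3.07], [-2.55, 2.55]. Speed limits (rad/s): [2.22, 2.22, 2.57, 3.14, 3.14, 3.14].

## Interface

Orientations are given as [roll, pitch, yaw] about the fixed x, y, z axes, in that order (R = Rz(yaw) Ry(pitch) Rx(roll)).
In Python, from station import ctrl gives the robot as it stands.
- The arm moves only by the shell command python3 -m creep 'ROWS' [FORCE]. ROWS is a JSON object of lists of equal length, an entry for each row: "hand": the closure, from -1 (fully open) to 1 (shut); "slide": the shift along the tool's x, y, z in m, a list of three; "spin": the turn about the tool's x in degrees. A call has 1 to 12 rows; each row is the pose to reach, as a shift and turn from the pose commanded when the call began, along the tool's axes at that moment; what a row does not reach only later rows make up. A row lasts 1/12 s, in which the tool goes at most 41.7 mm and 7.16 degrees, less where a joint would pass 70% of its speed; a pose out of reach is approached as far as the arm can. A call with a gripper value outside its range is refused whole. The fingers move at their own pace and stop on an object; FORCE is the grip in N (left out, the last holds). Time passes only in rows, so rows that repeat a pose let the fingers close. It gives the time, the measured TCP pose, the force and the opening at its end, in the units of the state.
- ctrl.get_obs(): the state, without advancing time (a new reading comes with each control period).
- ctrl.camera(name): name is "scene" or "top"; returns the picture (480x640x3 uint8, red, green, blue); there is no depth.
- ctrl.calibration(name): a dict with "K" (3x3 intrinsics, pixels), "R" (3x3) and "t" (3): a world point X has camera coordinates R X + t. Camera axes: x right, y down, z forward; pixel columns grow to the right and rows downward; lengths in m; the calibration is good to about 2 mm. A picture is of the moment at which its call begins. calibration takes no time and is no camera call.
- ctrl.hand_in(): hands the job in, once; it reports no verdict.
The state is a dict: "time_s": time; "qpos": joint angles; "joint_vel": joint speeds; "tau": joint torques, N m; "ee_pos": TCP position; "eef_rot": TCP orientation; "force": force on the tool from outside, world axes, zero at the start; "moment": the same for the moment, N m; "grip_width": finger opening in m.
Only numpy, scipy, OpenCV 4.12 (cv2) and the standard library are available. Lean on these libraries where they do the work, as an engineer would, in place of code of your own. Each camera call takes 0.05 s, during which the arm holds its last target.

## Task

Put every dried fungus specimen lying loose on the table (not those in the carton) into the open quarantine chest, each lying inside below the rim. Then draw the hook pole out of its upright holder, hook it into the ring eye on the raised flap and swing the flap fully shut with the pole - the hand itself must not touch the flap - and stand the pole, hook down, back in its holder. Leave everything else on the table where it is.

Things in the scene. Friction and masses are not known exactly. Their poses are not given: they have to be found in the camera images.
- specimen1: Dried fungus specimen: a dark brown piece of branch 104 x 36 mm (long side along its x axis), straight-sided, 30 mm tall, with a round rust-brown bracket fungus of up to 14 mm more on top near its +x end. Origin at the centre of its underside, z up. About 90 g. It may be absent (None).
- specimen2: Dried fungus specimen: a dark brown piece of branch 92 x 40 mm (long side along its x axis), straight-sided, 30 mm tall, with a round rust-brown bracket fungus of up to 14 mm more on top near its +x end. Origin at the centre of its underside, z up. About 90 g. It may be absent (None).
- specimen3: Dried fungus specimen: a dark brown piece of branch 98 x 33 mm (long side along its x axis), straight-sided, 30 mm tall, with a round rust-brown bracket fungus of up to 14 mm more on top near its +x end. Origin at the centre of its underside, z up. About 90 g. It may be absent (None).
- specimen4: Dried fungus specimen: a dark brown piece of branch 88 x 38 mm (long side along its x axis), straight-sided, 30 mm tall, with a round rust-brown bracket fungus of up to 14 mm more on top near its +x end. Origin at the centre of its underside, z up. About 90 g. It may be absent (None).
- chest: Quarantine chest: shallow fixed open-topped box of grey-painted sheet metal, 145 mm (its x) by 325 mm (its y), rim 60 mm high, walls 7.5 mm, inside 130 x 310 mm with the inner floor 10 mm up. Origin at the centre of its underside; its +x side carries the flap's hinge, its -x side faces the robot; it may be turned by up to about 0.2 rad.
- flap (a joint): Lid flap of the chest: a thin aluminium panel, 145 mm from the hinge to its free edge and as wide as the chest. 0 rad = shut flat on the rim; at 1.57 it stands upright over the chest's +x edge, and above that leans back away from the robot (stop at 2.15). The hinge is stiff (about 0.16 N m of friction): the flap stays wherever it is left and must be drawn all the way down; 1 to 3 N at the ring is enough.
- flap_hinge (a point): Middle of the flap's hinge line, on the +x rim of the chest, 61 mm above the table; y axis along the hinge (chest's y).
- flap_eye (a point): Centre of the steel ring eye fixed to the middle of the flap's free edge; moves with the flap, 171 mm from the hinge line. The ring is made of 8 mm round bar with a 40 mm clear opening; the axis of the opening (the point's y axis) is parallel to the hinge, so a hook enters it sideways, along y. When the flap is shut it is about 65 mm above the table in front of the chest.
- pole: Hook pole: a loose upright wooden rod 16 x 16 mm square, 200 mm long, 100 g, kept standing in the holder with its steel hook at the foot. Origin at the centre of its foot, z up along the rod to the rubber-tipped top end. At the foot a level finger, 9 mm thick, runs along +y to 45 mm from the rod's axis and its last 7 mm are turned up to 21 mm height above the foot.
- pole_hook (a point): Middle of the pole's hook finger: on the pole at y = 23 mm, z = 4.5 mm (mid-thickness of the finger). The gap between rod and upturned tip is 30 mm long.
- pole_grip (a point): Point on the rod's axis where the pole may be gripped from above, 178 mm above its foot (22 mm below its top).
- holder: Pole holder: fixed upright plywood slot box open at the top, 40 mm (x) by 79 mm (y) outside, 95 mm high, inside 28 x 67 mm with its inner floor 6 mm up. Origin at the centre of its underside. At the start the pole stands in it upright, its axes parallel to the holder's, its origin at y = -18.5 mm in the holder's frame.
- dish: Low closed glass dish, 48 mm across, 20 mm tall, among the specimens; not part of the job. Origin under its centre.
- jar: Amber jar, 56 mm across, 85 mm tall; not part of the job. Origin under its centre.
- carton_small: Small cardboard box 60 x 90 x 40 mm; not part of the job. Origin under its centre.

How it is judged:
On the way, in this order (a step that is already met when the one before it is completed fails the run):
1. every specimen present lies inside the open chest (x of specimen1 in the frame of chest between -0.065 and 0.065 m and y of specimen1 in the frame of chest between -0.155 and 0.155 m and z of each of specimen1, specimen2, specimen3, specimen4 in the frame of chest below 0.03 m and x of specimen2 in the frame of chest between -0.065 and 0.065 m and y of specimen2 in the frame of chest between -0.155 and 0.155 m and x of specimen3 in the frame of chest between -0.065 and 0.065 m and y of specimen3 in the frame of chest between -0.155 and 0.155 m and x of specimen4 in the frame of chest between -0.065 and 0.065 m and y of specimen4 in the frame of chest between -0.155 and 0.155 m and value of joint flap above 1 rad), for 0.2 s.
2. the pole's hook is in the ring eye of the raised flap (value of joint flap above 1 rad and distance between pole_hook and flap_eye below 0.026 m and y of pole_hook in the frame of flap_eye between -0.018 and 0.018 m), for 0.1 s.
3. the flap is shut (value of joint flap below 0.06 rad), for 0.2 s.
At the end, for the whole second after the job is handed in: Every specimen present lies in the chest below its rim (origin within 65 mm in x, 155 mm in y of the chest's, underside under 30 mm up); flap shut within 0.06 rad; pole hook down in its holder (foot under 30 mm above the holder's underside, tilt under 0.2 rad); all at rest (x of specimen1 in the frame of chest between -0.065 and 0.065 m and y of specimen1 in the frame of chest between -0.155 and 0.155 m and z of each of specimen1, specimen2, specimen3, specimen4 in the frame of chest below 0.03 m and x of specimen2 in the frame of chest between -0.065 and 0.065 m and y of specimen2 in the frame of chest between -0.155 and 0.155 m and x of specimen3 in the frame of chest between -0.065 and 0.065 m and y of specimen3 in the frame of chest between -0.155 and 0.155 m and x of specimen4 in the frame of chest between -0.065 and 0.065 m and y of specimen4 in the frame of chest between -0.155 and 0.155 m and value of joint flap below 0.06 rad and x of pole in the frame of holder between -0.02 and 0.02 m and y of pole in the frame of holder between -0.035 and 0.035 m and z of pole in the frame of holder below 0.03 m and angle between pole's own z axis and vertical below 0.2 rad and linear speed of each of specimen1, specimen2, specimen3, specimen4, pole below 0.03 m/s); the robot touches nothing.
It fails at once if the hand or arm pushes the flap (contact force between any of the fingers, the arm and flap above 1.5 N).
It fails at once if another thing on the table is moved by more than 50 mm (distance of any of dish, jar, carton_small from where it was at the start of the episode above 0.05 m).
Of specimen1, specimen2, specimen3, specimen4 only 2 to 4 are there at a start; the rules pass over those that are not, and their reading is None.
At some moment in a run one of specimen1, specimen2, specimen3, specimen4 may be knocked a few centimetres aside while the robot is not near it.
It also fails if it takes over 210 s, if anything falls off the work surface, if the arm or the gripper's body presses on something with over 40 N, if the wrist force passes 120 N, or if a joint passes its speed limit or range.

## Working session

There is one attempt and no reset: what is moved stays moved. The work goes in short steps, Python scripts to look and compute and a shell command to move; the robot and the scene stay as the last step left them, time stands still between calls to the robot, and variables do not carry over. Pictures are saved under pics/ and viewed, and the job is handed in when it is done.

```bash
ls; mkdir -p pics
python3 - <<'E'
from station import ctrl
import cv2,numpy as np
print({k:np.round(v,4).tolist() for k,v in ctrl.get_obs().items()})
for n in("scene","top"):
    cv2.imwrite(f"pics/{n}0.png",ctrl.camera(n)[:,:,::-1])
    c=ctrl.calibration(n); print(n,{k:np.round(v,4).tolist() for k,v in c.items()})
E
```

```text
pics
{'time_s': 0.0, 'qpos': [-1.2986, 0.3005, 1.5216, 0.0, 1.3207, -0.0666], 'joint_vel': [-0.0007, 0.0002, 0.0005, 0.0002, -0.0003, -0.0004], 'tau': [-0.0005, -53.1804, -35.2736, 0.0709, 0.0245, -0.0], 'ee_pos': [0.1827, -0.5185, 0.2128], 'eef_rot': [-1.6427, 1.5696, 1.8377], 'force': [0.0202, -0.6374, -0.4203], 'moment': [0.0113, 0.0086, -0.0228], 'grip_width': 0.0939}
scene {'K': [[511.6878, 0.0, 325.8074], [0.0, 511.6878, 237.9221], [0.0, 0.0, 1.0]], 'R': [[-0.4275, 0.904, -0.0], [0.6184, 0.2924, -0.7294], [-0.6594, -0.3118, -0.6841]], 't': [0.1788, -0.2762, 1.5021]}
top {'K': [[501.6963, 0.0, 322.8662], [0.0, 501.6963, 246.9045], [0.0, 0.0, 1.0]], 'R': [[0.0196, -0.9996, -0.0186], [-0.9916, -0.0171, -0.1283], [0.128, 0.0209, -0.9916]], 't': [0.0542, 0.594, 1.0394]}
```

View pics/scene0.png

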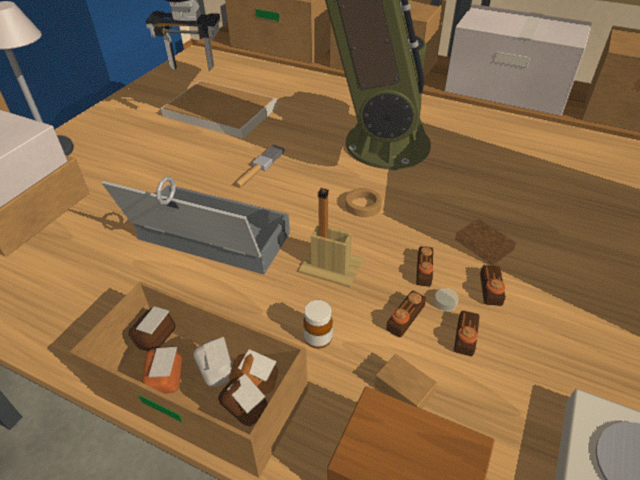

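View pics/top0.png

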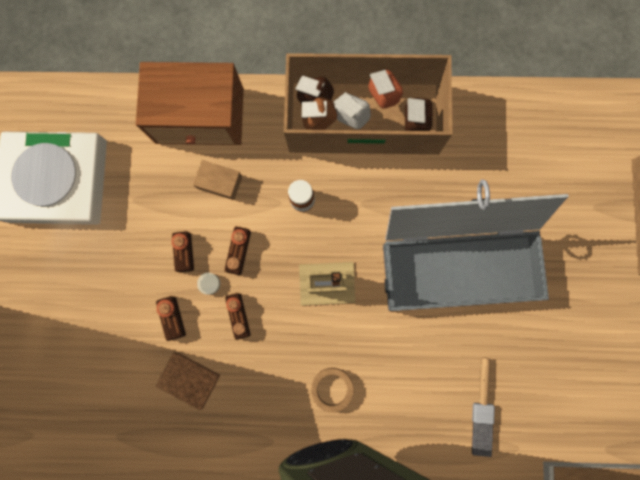

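Both views show four loose specimens: in the top view at about (182,252), (237,251), (170,318) and (237,316), with the dish at (208,284). The holder and pole are at (328,282), the chest at (467,270), and the flap is raised with its ring at (483,194). I'll enlarge these areas next.

```bash
cat > h.py <<'E'
from station import ctrl
import cv2,numpy as np
C={n:ctrl.calibration(n) for n in("scene","top")}
def P(n):
    c=C[n];return np.array(c["K"])@np.c_[np.array(c["R"]),np.array(c["t"])]
def px(n,X):
    q=P(n)@np.r_[X,1];return q[:2]/q[2]
def at(n,uv,z):
    c=C[n];R=np.array(c["R"]);d=R.T@np.linalg.solve(np.array(c["K"]),[*uv,1]);o=-R.T@np.array(c["t"])
    return o+d*(z-o[2])/d[2]
def tri(s,t):
    X=cv2.triangulatePoints(P("scene"),P("top"),np.array(s,float).reshape(2,1),np.array(t,float).reshape(2,1))[:,0];X=X[:3]/X[3]
    e=[np.linalg.norm(px("scene",X)-s),np.linalg.norm(px("top",X)-t)]
    return X,e
def crop(src,dst,x,y,w,h,f):
    im=cv2.imread(src)[y:y+h,x:x+w];im=cv2.resize(im,None,fx=f,fy=f,interpolation=cv2.INTER_CUBIC)
    for i in range(0,w,10):
        cv2.line(im,(i*f,0),(i*f,6 if i%50 else 14),(0,255,0),1)
        if i%20==0:cv2.putText(im,str(x+i),(i*f,24),0,.4,(0,255,0),1)
    for i in range(0,h,10):
        cv2.line(im,(0,i*f),(6,i*f),(0,255,0),1)
        if i%20==0:cv2.putText(im,str(y+i),(8,i*f+4),0,.4,(0,255,0),1)
    cv2.imwrite(dst,im)
def snap(tag):
    for n in("scene","top"): cv2.imwrite(f"pics/{n}{tag}.png",ctrl.camera(n)[:,:,::-1])
def st():
    o=ctrl.get_obs();print({k:np.round(o[k],4).tolist() for k in("time_s","ee_pos","eef_rot","qpos","force","grip_width")})
E
python3 - <<'E'
from h import *
crop("pics/top0.png","pics/c1.png",150,215,110,130,5)
crop("pics/top0.png","pics/c2.png",290,250,75,65,8)
crop("pics/top0.png","pics/c3.png",375,170,200,145,4)
crop("pics/scene0.png","pics/c4.png",375,235,140,125,5)
crop("pics/scene0.png","pics/c5.png",290,180,75,110,5)
crop("pics/scene0.png","pics/c6.png",95,165,200,110,4)
E
```

```text
(no output)
```

View pics/c1.png

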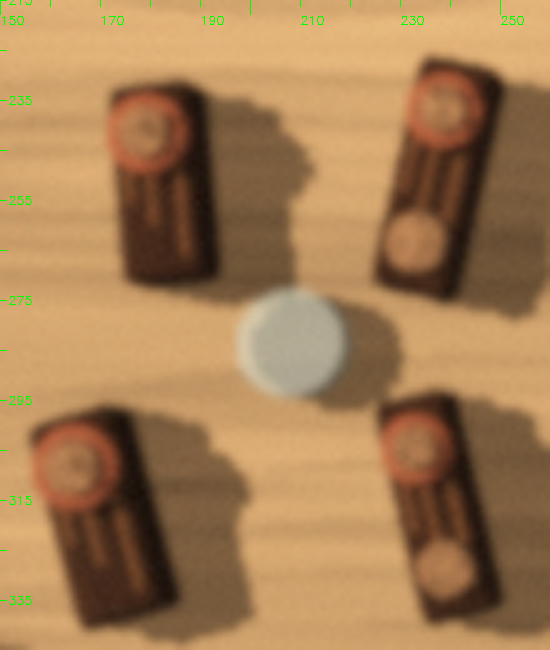

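View pics/c2.png

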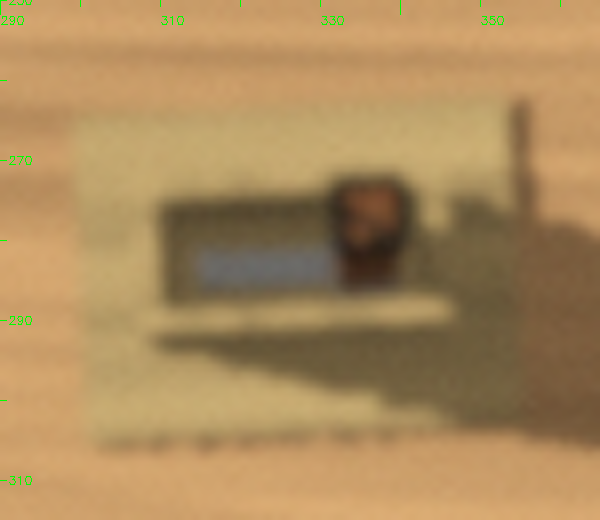

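View pics/c3.png

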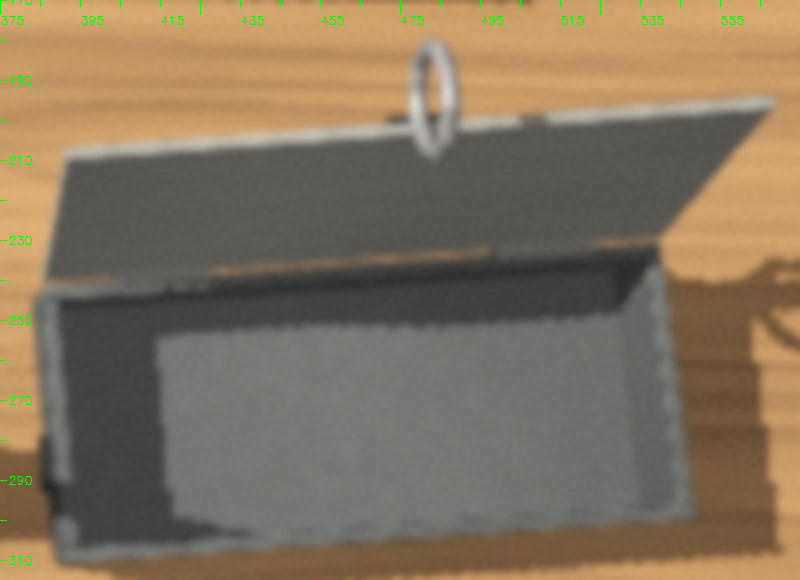

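View pics/c4.png

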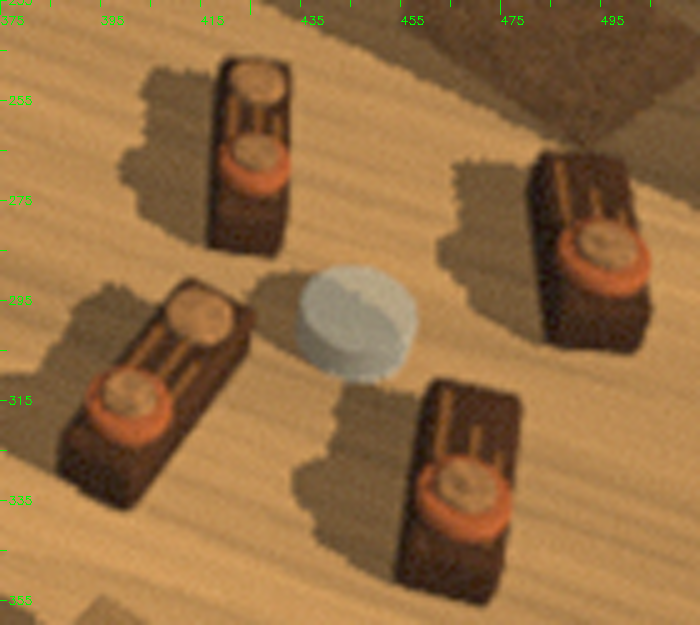

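View pics/c5.png

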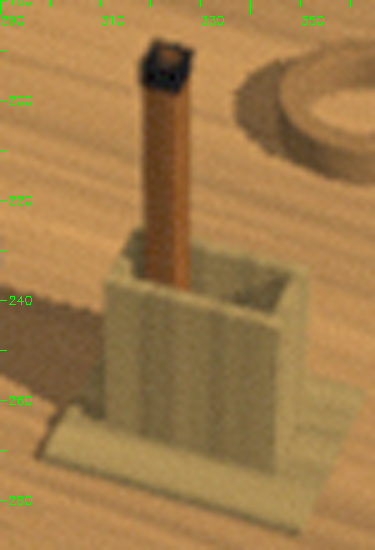

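View pics/c6.png

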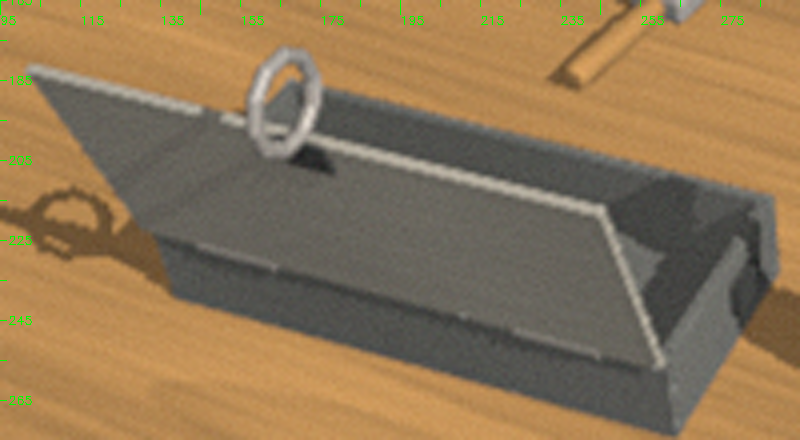

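```bash
cat > fit.py <<'E'
from h import *
from scipy.optimize import minimize
def hulls(tag,seeds):
    out={}
    for n in("scene","top"):
        im=cv2.imread(f"pics/{n}{tag}.png").astype(float)
        b,g,r=im[...,0],im[...,1],im[...,2]
        m=((r<88)|((r-g>50)&(g<105)&(r-g>0.47*r))).astype(np.uint8)
        m=cv2.morphologyEx(m,cv2.MORPH_OPEN,np.ones((3,3)))
        k,l,s,c=cv2.connectedComponentsWithStats(m)
        out[n]=(l,s,c)
    return out
def boxpts(x,y,yaw,L,W):
    c,s=np.cos(yaw),np.sin(yaw)
    return np.array([[x+a*L/2*c-b*W/2*s,y+a*L/2*s+b*W/2*c,z] for a in(-1,1) for b in(-1,1) for z in(0,.03)])
def hullmask(pts):
    m=np.zeros((960*2,1280*2),np.uint8)
    h=cv2.convexHull(np.array(pts,np.float32))
    cv2.fillConvexPoly(m,(h*4+1.5).round().astype(np.int32),1);return m
E
python3 - <<'E'
from fit import *
H=hulls("0",None)
for n in H:
    l,s,c=H[n]
    for i in range(1,len(s)):
        if s[i,4]>150 and (150<c[i][0]<260 and 220<c[i][1]<345 if n=="top" else 380<c[i][0]<520 and 240<c[i][1]<360): print(n,i,s[i],c[i].round(1))
print("pole top",tri((324,189.5),(336,276.5)))
print("ring",tri((166.2,190.2),(483.2,194.7)))
for p in((390.5,310),(548,299),(384.5,243),(540,231)): print(at("top",p,.06).round(4))
for p in((313.5,272.5),(347,289)):print(p,at("top",p,.095))
print("dish",at("top",(208,284),.02),"jar",at("top",(300,190),.085))
E
```

```text
scene 19 [480 266  25  39 391] [488.9 290.6]
scene 21 [416 270  16  16 179] [422.8 278.9]
scene 26 [386 317  18  20 209] [394.  327.3]
scene 30 [454 335  21  21 258] [462.9 346.7]
top 23 [230 230  21  45 257] [242.7 254.5]
top 24 [175 232  20  40 418] [185.9 256.7]
top 28 [236 294  15  45 262] [243.  318.3]
top 29 [164 297  22  43 477] [174.8 322.5]
pole top (array([0.51681025, 0.03958958, 0.20627302]), [np.float64(1.4398408586385112), np.float64(1.639904210792779)])
ring (array([ 0.66702701, -0.22227634,  0.22347724]), [np.float64(1.102621301442128), np.float64(1.2225212063182744)])
[ 0.461  -0.0778  0.06  ]
[ 0.4899 -0.4016  0.06  ]
[ 0.6006 -0.0648  0.06  ]
[ 0.6316 -0.3902  0.06  ]
(313.5, 272.5) [0.53306441 0.08183795 0.095     ]
(347, 289) [0.50103753 0.0136659  0.095     ]
dish [0.50962224 0.31377737 0.02      ] jar [0.70588943 0.11423583 0.085     ]
```

```bash
cat > sp.py <<'E'
from h import *
S={"A":[(172,233.4),(175.4,272),(190.6,232),(193.6,270.4)],"B":[(235,226.6),(225,271.6),(250.4,230),(241.4,275)],
"C":[(156.4,301),(167,340.6),(176,296.6),(185.6,335)],"D":[(225.6,295.6),(235.6,339.4),(241,293.4),(250.4,336)]}
G={}
for k,v in S.items():
    w=np.array([at("top",p,z) for p,z in zip(v,(.03,.03,0,0))])[:,:2]
    c=w.mean(0); d=(w[0]+w[2]-w[1]-w[3])/2; L=np.linalg.norm(d); yaw=np.arctan2(d[1],d[0])
    n=np.array([-np.sin(yaw),np.cos(yaw)]); W=((w[0]+w[1]-w[2]-w[3])/2)@n
    G[k]=(c,yaw,L,W)
E
python3 - <<'E'
from sp import *
im=cv2.imread("pics/scene0.png"); im2=cv2.imread("pics/top0.png")
im=cv2.resize(im,None,fx=4,fy=4);im2=cv2.resize(im2,None,fx=4,fy=4)
for k,(c,y,L,W) in G.items():
    print(k,c.round(4),round(np.degrees(y),1),round(L,4),round(W,4))
    for n,m in(("scene",im),("top",im2)):
        for z in(0,.03):
            q=[px(n,[c[0]+a*L/2*np.cos(y)-b*W/2*np.sin(y),c[1]+a*L/2*np.sin(y)+b*W/2*np.cos(y),z]) for a,b in((1,1),(1,-1),(-1,-1),(-1,1))]
            cv2.polylines(m,[(np.array(q)*4+2).astype(int)],True,(0,255,0) if z else (255,255,0),1)
cv2.imwrite("pics/o1.png",im[235*4:360*4,375*4:515*4]);cv2.imwrite("pics/o2.png",im2[215*4:345*4,150*4:260*4])
E
```

```text
A [0.5796 0.3738] 7.9 0.0861 0.0322
B [0.5843 0.2521] -9.5 0.1015 0.0298
C [0.4344 0.3912] 17.9 0.0875 0.0333
D [0.442  0.2459] 15.1 0.0955 0.0277
```

View pics/o1.png

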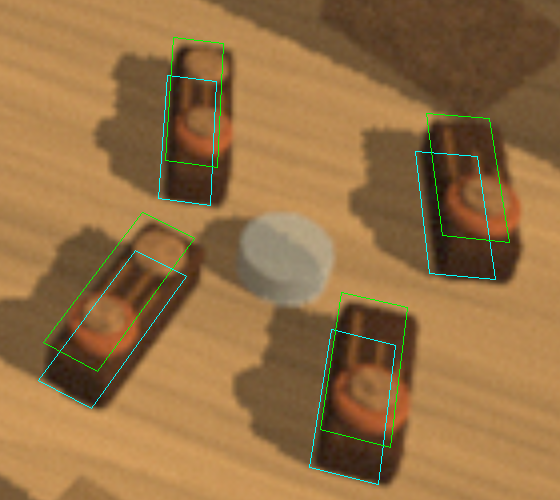

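View pics/o2.png

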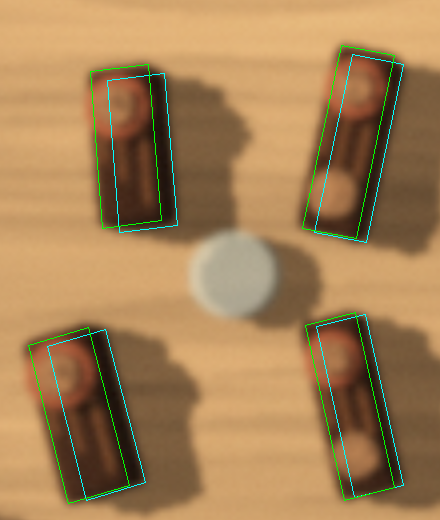

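Run:
```python
from h import *
for s,t in (((324,189.5),(336,276.5)),((166.2,190.2),(483.2,194.7))):
    X,e=tri(s,t);print(s-px("scene",X),t-px("top",X))
for n in C: print(n,-np.array(C[n]["R"]).T@np.array(C[n]["t"]))
print(px("scene",[0,0,0]),px("scene",ctrl.get_obs()["ee_pos"]))
```

```text
[1.43863572 0.05889794] [ 1.50997502 -0.63973529]
[1.07792567 0.23205602] [ 1.03633298 -0.64851527]
scene [1.23769846 0.38758202 0.82608994]
top [0.4548905  0.04251815 1.10785948]
[386.70194053 143.82567725] [191.03456768  65.78036806]
```

```bash
cat >> h.py <<'E'
from scipy.spatial.transform import Rotation as Ro
def toolR(): return Ro.from_euler("xyz",ctrl.get_obs()["eef_rot"]).as_matrix()
def plan(target,yang=None):
    """slide to put TCP at target; yang = wanted world angle (deg) of jaw axis (mod 180)"""
    o=ctrl.get_obs();R=toolR();d=R.T@(np.array(target)-o["ee_pos"])
    print("slide mm",(d*1000).round(1))
    a=np.degrees(np.arctan2(R[1,1],R[0,1]))
    print("jaw y angle",a.round(2),"q6",np.degrees(o["qpos"][5]).round(1))
    if yang is not None:
        print("spin options", [round(float(-((yang+k*180-a+180)%360-180)),1) for k in(0,1)])
E
python3 - <<'E'
from h import *
print(toolR().round(3)); 
plan([.5796,.3738,.2],7.9+90);st()
E
```

```text
[[-0.     0.332 -0.943]
 [ 0.001 -0.943 -0.332]
 [-1.    -0.001 -0.   ]]
slide mm [  13.7 -709.7 -670.9]
jaw y angle -70.59 q6 -3.8
spin options [-168.5, 11.5]
{'time_s': 0.1, 'ee_pos': [0.1827, -0.5185, 0.213], 'eef_rot': [-1.619, 1.5698, 1.8614], 'qpos': [-1.2986, 0.3004, 1.5215, -0.0, 1.3207, -0.0666], 'force': [0.1507, -0.5234, -0.0932], 'grip_width': 0.094}
```

```bash
python3 -m creep '{"hand":[-1,-1,-1,-1,-1,-1,-1,-1,-1,-1,-1,-1],"slide":[[-0.05,0,0],[-0.05,-0.03,-0.03],[-0.05,-0.06,-0.06],[-0.05,-0.09,-0.085],[-0.05,-0.12,-0.115],[-0.05,-0.15,-0.14],[-0.05,-0.18,-0.17],[-0.05,-0.21,-0.2],[-0.05,-0.24,-0.23],[-0.05,-0.27,-0.255],[-0.05,-0.3,-0.285],[-0.05,-0.33,-0.31]],"spin":[0,0,0,0,0,0,0,0,0,0,0,0]}' 20; python3 -c "
from h import *
st();plan([.5796,.3738,.2],7.9+90)"
```

```text
time_s: 1.1
ee_pos: [0.3658, -0.1024, 0.2635]
eef_rot: [2.615, 1.57, -0.188]
force: [0.5, -1.1, -0.1]
grip_width: 0.0941
{'time_s': 1.1, 'ee_pos': [0.3658, -0.1024, 0.2635], 'eef_rot': [2.6154, 1.5704, -0.1875], 'qpos': [-0.3694, -0.1329, 1.8726, 0.0001, 1.4016, 0.8627], 'force': [0.5377, -1.0967, -0.0516], 'grip_width': 0.0941}
slide mm [  63.6 -378.1 -359.8]
jaw y angle -70.6 q6 49.4
spin options [-168.5, 11.5]
```

```bash
python3 -m creep '{"hand":[-1,-1,-1,-1,-1,-1,-1,-1,-1,-1,-1,-1],"slide":[[0,-0.03,-0.03],[0,-0.06,-0.06],[0,-0.09,-0.085],[0,-0.12,-0.115],[0,-0.15,-0.143],[0,-0.18,-0.17],[0,-0.21,-0.2],[0,-0.24,-0.23],[0,-0.27,-0.255],[0,-0.3,-0.285],[0,-0.33,-0.31],[0,-0.36,-0.34]],"spin":[0,0,0,0,0,0,6,11.5,11.5,11.5,11.5,11.5]}'; python3 -m creep '{"hand":[-1,-1,-1,-1],"slide":[[0.03,-0.01,-0.022],[0.06,-0.01,-0.022],[0.09,-0.01,-0.022],[0.09,-0.01,-0.022]],"spin":[0,0,0,0]}'; python3 -c "
from h import *
st();plan([.5796,.3738,.2],7.9+90);snap('1')
p=ctrl.get_obs()['ee_pos']
for n in C: print(n,px(n,p))
crop('pics/top1.png','pics/d1.png',120,200,140,140,5)
crop('pics/scene1.png','pics/d2.png',390,150,140,200,4)
"
```

```text
time_s: 2.1
ee_pos: [0.5662, 0.3494, 0.263]
eef_rot: [0.303, 1.57, -2.7]
force: [0.2, -0.8, 1.0]
grip_width: 0.094
time_s: 2.43
ee_pos: [0.5845, 0.3594, 0.1658]
eef_rot: [0.359, 1.56, -2.644]
force: [-0.2, 0.3, -1.7]
grip_width: 0.0937
{'time_s': 2.4333, 'ee_pos': [0.5845, 0.3594, 0.1658], 'eef_rot': [0.3588, 1.5598, -2.6443], 'qpos': [0.4979, 0.6533, 1.1191, 0.0, 1.3802, 1.9304], 'force': [-0.2357, 0.2981, -1.7124], 'grip_width': 0.0937}
slide mm [-34.2 -14.8   3.2]
jaw y angle -82.07 q6 110.6
spin options [-180.0, 0.0]
scene [472.56272154 275.65156454]
top [165.69245057 238.45430092]
```

View pics/d1.png

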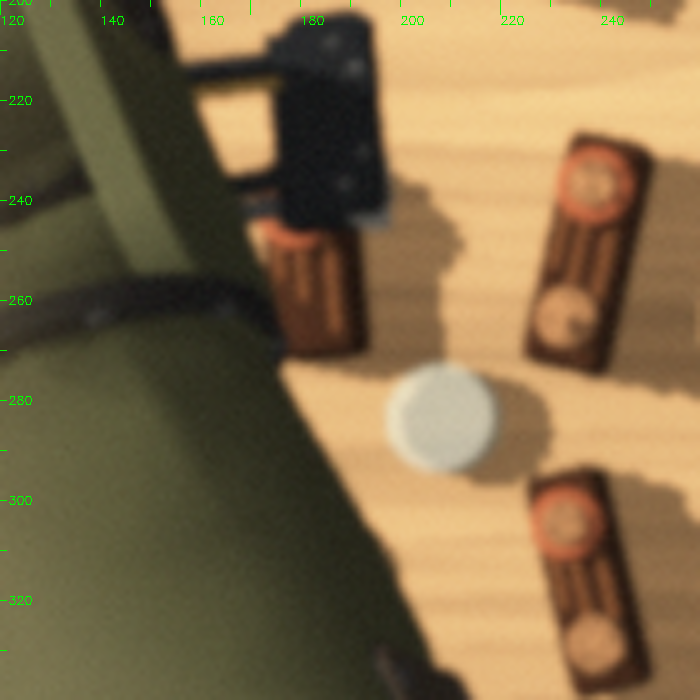

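View pics/d2.png

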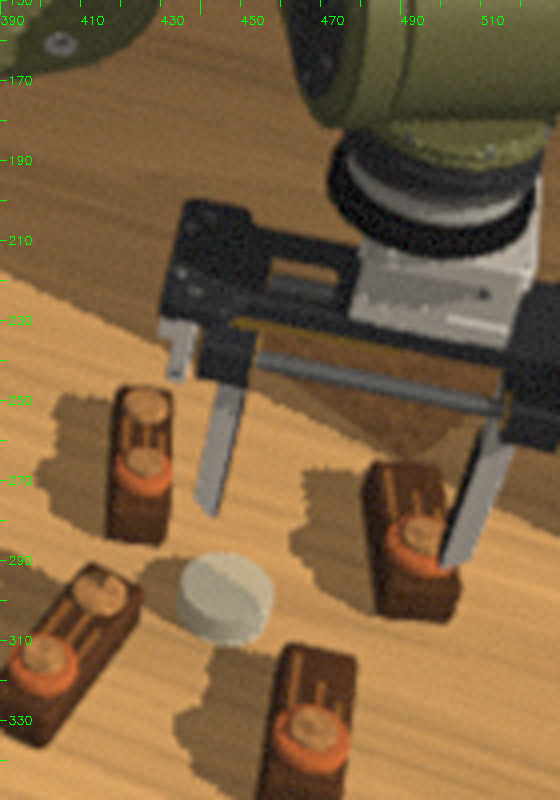

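```bash
cat >> h.py <<'E'
def tips(n,w=None):
    o=ctrl.get_obs();R=toolR();p=np.array(o["ee_pos"]);w=(w or o["grip_width"])/2
    return {(s,t,z):px(n,p+R@[.008,s*(w+t),z]).round(1).tolist() for s in(1,-1) for t in(0,.0125) for z in(-.008,.008)}
E
python3 - <<'E'
from h import *
im=cv2.resize(cv2.imread("pics/scene1.png"),None,fx=6,fy=6,interpolation=cv2.INTER_CUBIC)
T=tips("scene")
for s in(1,-1):
    q=np.array([T[(s,t,z)] for t,z in((0,-.008),(0,.008),(.0125,.008),(.0125,-.008))])
    cv2.polylines(im,[(q*6+3).astype(int)],True,(0,255,0),1)
cv2.imwrite("pics/d3.png",im[255*6:310*6,425*6:520*6])
E
```

```text
(no output)
```

View pics/d3.png

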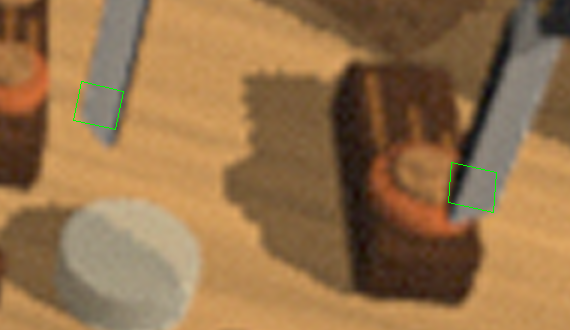

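```bash
python3 -m creep '{"hand":[-1,-1,-1,-1],"slide":[[0.0,-0.017,0.0],[0.035,-0.017,0.0],[0.07,-0.017,0.0],[0.07,-0.017,0.0]],"spin":[0,0,0,0]}'; python3 -c "
from h import *
st();plan([.580,.377,.012],7.9+90)"
```

```text
time_s: 2.87
ee_pos: [0.5827, 0.3763, 0.0995]
eef_rot: [0.378, 1.565, -2.626]
force: [0.6, 0.3, -1.7]
grip_width: 0.0943
{'time_s': 2.8667, 'ee_pos': [0.5827, 0.3763, 0.0995], 'eef_rot': [0.3778, 1.5646, -2.6256], 'qpos': [0.5206, 0.7244, 1.1595, 0.0, 1.2639, 1.9533], 'force': [0.5706, 0.3249, -1.6787], 'grip_width': 0.0943}
slide mm [87.5 -1.3  2. ]
jaw y angle -82.09 q6 111.9
spin options [-180.0, 0.0]
```

```bash
python3 -m creep '{"hand":[-1,-1,-1,-1,1,1,1,1,1,1],"slide":[[0.035,0,0.001],[0.065,0,0.001],[0.085,0,0.001],[0.085,0,0.001],[0.085,0,0.001],[0.085,0,0.001],[0.085,0,0.001],[0.085,0,0.001],[0.085,0,0.001],[0.085,0,0.001]],"spin":[0,0,0,0,0,0,0,0,0,0]}' 25; python3 -c "
from h import *
st();snap('2')
crop('pics/scene2.png','pics/d4.png',390,200,140,160,5)"
```

```text
time_s: 3.7
ee_pos: [0.5835, 0.3772, 0.0192]
eef_rot: [-2.747, 1.57, 0.533]
force: [-0.3, 0.2, -1.0]
grip_width: 0.0572
{'time_s': 3.7, 'ee_pos': [0.5835, 0.3772, 0.0192], 'eef_rot': [-2.7469, 1.5699, 0.5328], 'qpos': [0.5211, 0.8129, 1.2064, 0.0, 1.1214, 1.9538], 'force': [-0.3492, 0.2133, -0.9989], 'grip_width': 0.0572}
```

View pics/d4.png

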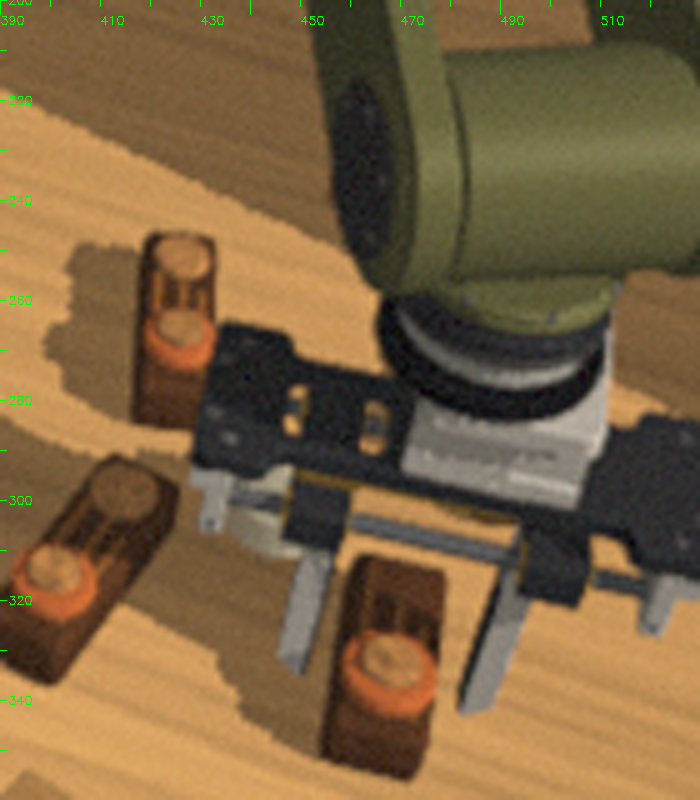

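```bash
python3 -m creep '{"hand":[1,1,1,1,1,1,1,1],"slide":[[0.003,0,0.001],[0.003,0,0.001],[0.003,0,0.001],[0.003,0,0.001],[0.003,0,0.001],[0.003,0,0.001],[0.003,0,0.001],[0.003,0,0.001]],"spin":[0,0,0,0,0,0,0,0]}' 25; python3 -c "
from h import *
st();plan([.5796,.3738,.2],97.9)"
```

```text
time_s: 4.47
ee_pos: [0.5823, 0.3769, 0.0154]
eef_rot: [0.372, 1.571, -2.631]
force: [-0.3, -0.3, 0.2]
grip_width: 0.0379
{'time_s': 4.4667, 'ee_pos': [0.5823, 0.3769, 0.0154], 'eef_rot': [0.3725, 1.5707, -2.631], 'qpos': [0.5217, 0.8158, 1.2112, 0.0, 1.1146, 1.9544], 'force': [-0.3336, -0.29, 0.2394], 'grip_width': 0.0379}
slide mm [-184.6    2.7    3.1]
jaw y angle -82.09 q6 112.0
spin options [-180.0, 0.0]
```

```bash
python3 -m creep '{"hand":[1,1,1,1,1,1,1,1,1,1,1,1],"slide":[[-0.02,0,0],[-0.05,0,0],[-0.09,0,0],[-0.13,0,0],[-0.17,0,0],[-0.21,0,0],[-0.245,0,0],[-0.245,0.03,0.005],[-0.245,0.065,0.012],[-0.245,0.105,0.019],[-0.245,0.145,0.026],[-0.245,0.185,0.033]],"spin":[0,0,0,0,0,0,0,0,0,0,0,0]}' 25; python3 -c "
from h import *
st();plan([.5563,-.3455,.26],95.2)"
```

```text
time_s: 5.47
ee_pos: [0.5745, 0.1874, 0.2605]
eef_rot: [3.123, 1.571, 0.12]
force: [0.5, 0.2, -1.3]
grip_width: 0.0378
{'time_s': 5.4667, 'ee_pos': [0.5745, 0.1874, 0.2605], 'eef_rot': [3.1234, 1.5706, 0.1204], 'qpos': [0.2548, 0.3939, 1.2868, -0.0, 1.4606, 1.687], 'force': [0.5209, 0.153, -1.2536], 'grip_width': 0.0378}
slide mm [5.000e-01 5.253e+02 9.160e+01]
jaw y angle -82.06 q6 96.7
spin options [-177.3, 2.7]
```

```bash
python3 -m creep '{"hand":[1,1,1,1,1,1,1,1,1,1,1,1],"slide":[[0,0.04,0.007],[0,0.08,0.014],[0,0.12,0.021],[0,0.16,0.028],[0,0.2,0.035],[0,0.24,0.042],[0,0.28,0.049],[0,0.32,0.056],[0,0.36,0.063],[0,0.4,0.07],[0,0.44,0.077],[0,0.48,0.084]],"spin":[0,0,0,0,0,0,0,0,2.7,2.7,2.7,2.7]}' 25;  python3 -m creep '{"hand":[1,1,1,1],"slide":[[0,0.03,0.006],[0,0.045,0.006],[0,0.045,0.006],[0,0.045,0.006]],"spin":[0,0,0,0]}' 25; python3 -c "
from h import *
st();plan([.5563,-.3455,.15],95.2);snap('3')
crop('pics/scene3.png','pics/d5.png',95,100,200,180,4)"
```

```text
time_s: 6.47
ee_pos: [0.5574, -0.2999, 0.2606]
eef_rot: [2.493, 1.571, -0.558]
force: [0.0, -0.1, 0.2]
grip_width: 0.0374
time_s: 6.8
ee_pos: [0.5558, -0.3436, 0.26]
eef_rot: [-0.927, 1.57, 2.304]
force: [-0.6, 0.4, -0.8]
grip_width: 0.0377
{'time_s': 6.8, 'ee_pos': [0.5558, -0.3436, 0.26], 'eef_rot': [-0.9273, 1.5702, 2.3041], 'qpos': [-0.6097, 0.5135, 1.1181, 0.0001, 1.5106, 0.8712], 'force': [-0.6119, 0.4128, -0.8388], 'grip_width': 0.0377}
slide mm [110.    2.   -0.3]
jaw y angle -84.85 q6 49.9
spin options [179.9, -0.1]
```

View pics/d5.png

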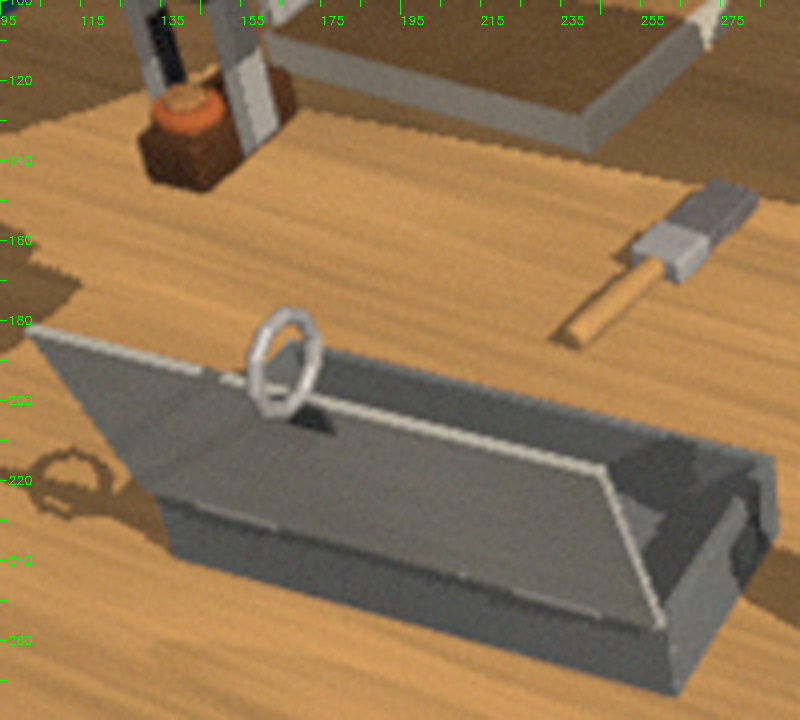

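View pics/top3.png

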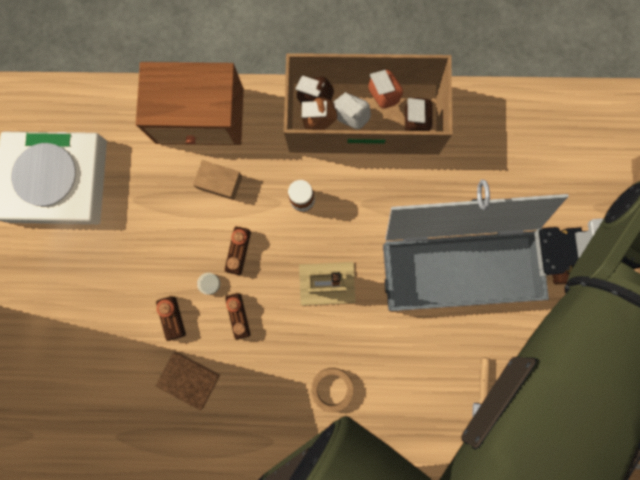

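```bash
python3 -m creep '{"hand":[1,1,1,1,1,1],"slide":[[0.04,0.002,0],[0.08,0.002,0],[0.12,0.002,0],[0.16,0.002,0],[0.16,0.002,0],[0.16,0.002,0]],"spin":[0,0,0,0,0,0]}' 25; python3 -c "
from h import *
st();plan([.5563,-.3455,.028],95.2);snap('4')
crop('pics/scene4.png','pics/d6.png',95,100,200,150,4)
crop('pics/top4.png','pics/d7.png',375,170,200,145,4)"
```

```text
time_s: 7.4
ee_pos: [0.5561, -0.344, 0.1002]
eef_rot: [-0.72, 1.568, 2.513]
force: [0.5, -0.8, -0.3]
grip_width: 0.0377
{'time_s': 7.4, 'ee_pos': [0.5561, -0.344, 0.1002], 'eef_rot': [-0.7203, 1.5681, 2.5135], 'qpos': [-0.6099, 0.6339, 1.3073, 0.0001, 1.203, 0.8686], 'force': [0.5486, -0.8068, -0.2959], 'grip_width': 0.0377}
slide mm [72.2  1.6 -0.2]
jaw y angle -84.72 q6 49.8
spin options [-179.9, 0.1]
```

View pics/d6.png

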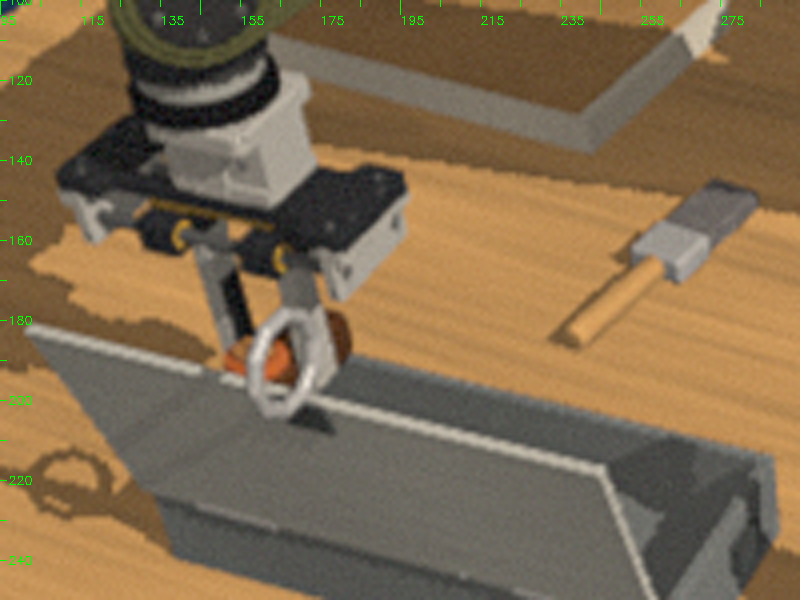

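View pics/d7.png

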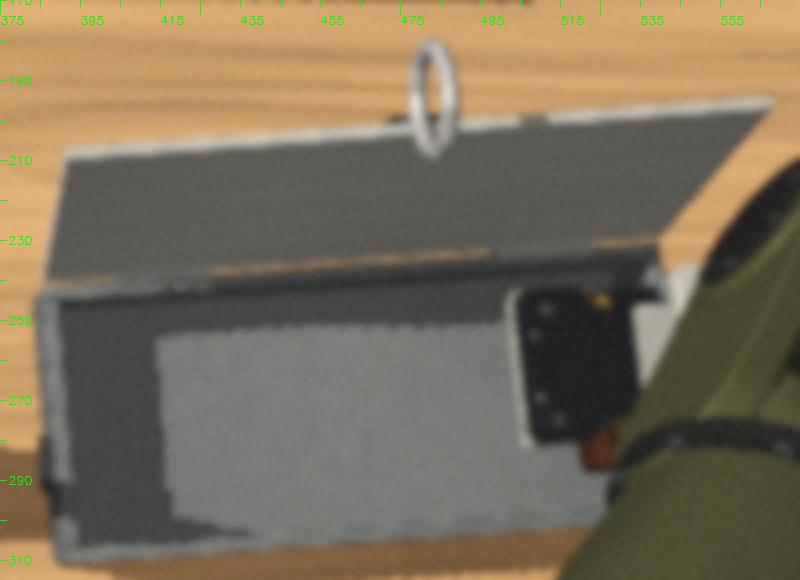

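```bash
python3 -m creep '{"hand":[1,1,1,1,0,0,0,0,0,0,0,0],"slide":[[0.03,0.001,0],[0.06,0.001,0],[0.07,0.001,0],[0.07,0.001,0],[0.07,0.001,0],[0.07,0.001,0],[0.07,0.001,0],[0.05,0.001,0],[0.01,0.001,0],[-0.03,0.001,0],[-0.07,0.001,0],[-0.1,0.001,0]],"spin":[0,0,0,0,0,0,0,0,0,0,0,0]}' 25; python3 -c "
from h import *
st();snap('5')
plan([.584,.255,.26],80.5)
crop('pics/top5.png','pics/d7.png',375,170,200,145,4)"
```

```text
time_s: 8.5
ee_pos: [0.5568, -0.3465, 0.206]
eef_rot: [2.439, 1.566, -0.611]
force: [0.2, -0.3, 0.9]
grip_width: 0.047
{'time_s': 8.5, 'ee_pos': [0.5568, -0.3465, 0.206], 'eef_rot': [2.4393, 1.5656, -0.6114], 'qpos': [-0.6126, 0.543, 1.1971, 0.0, 1.3962, 0.8673], 'force': [0.1507, -0.307, 0.895], 'grip_width': 0.047}
slide mm [ -55.3 -597.1  -81.2]
jaw y angle -84.79 q6 49.7
spin options [-165.3, 14.7]
```

View pics/d7.png

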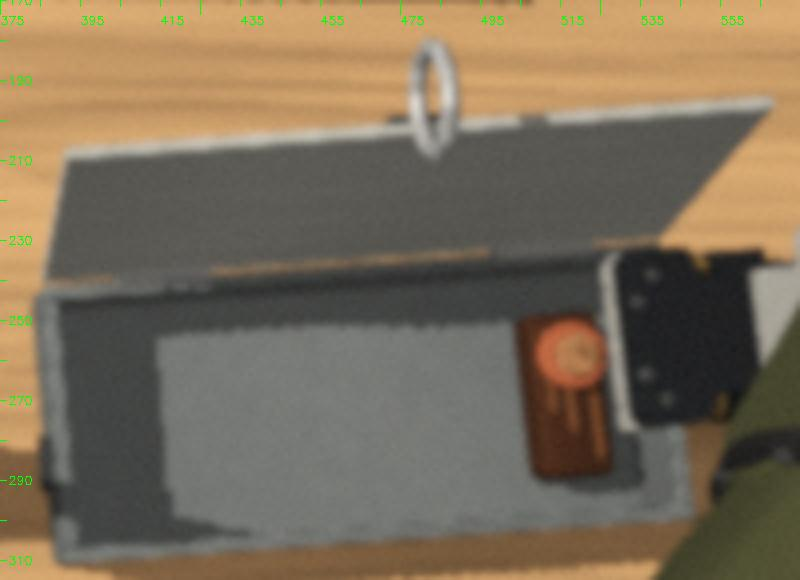

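Run:
```python
from h import *
print(at("top",(506.4,269.4),.01),at("top",(527.5,269.5),.04))
print(at("top",((515/4+375),(320/4+170)),.01),at("top",((540/4+375),(480/4+170)),.01))
```

```text
[ 0.55404246 -0.33525754  0.01      ] [ 0.55192309 -0.36931829  0.04      ]
[ 0.59656648 -0.3306424   0.01      ] [ 0.50938669 -0.34179982  0.01      ]
```

```bash
python3 -m creep '{"hand":[-1,-1,-1,-1,-1,-1,-1,-1,-1,-1,-1,-1],"slide":[[-0.03,0,0],[-0.055,-0.02,-0.003],[-0.055,-0.06,-0.008],[-0.055,-0.1,-0.014],[-0.055,-0.14,-0.019],[-0.055,-0.18,-0.025],[-0.055,-0.22,-0.03],[-0.055,-0.26,-0.036],[-0.055,-0.3,-0.041],[-0.055,-0.34,-0.046],[-0.055,-0.38,-0.052],[-0.055,-0.42,-0.057]],"spin":[0,0,0,0,0,0,0,0,0,0,6,12]}' 25; python3 -m creep '{"hand":[-1,-1,-1,-1,-1,-1,-1,-1,-1],"slide":[[0,-0.04,0.002],[0,-0.08,0.004],[0,-0.12,0.006],[0,-0.16,0.008],[0.04,-0.182,0.01],[0.08,-0.182,0.01],[0.12,-0.182,0.01],[0.14,-0.182,0.01],[0.14,-0.182,0.01]],"spin":[2.7,2.7,2.7,2.7,2.7,2.7,2.7,2.7,2.7]}' 25; python3 -c "
from h import *
st()
plan([.584,.257,.014],80.5)
"
```

```text
time_s: 9.6
ee_pos: [0.5746, 0.0792, 0.2559]
eef_rot: [-2.96, 1.57, 0.059]
force: [0.6, -0.1, 0.6]
grip_width: 0.0939
time_s: 10.35
ee_pos: [0.5842, 0.2585, 0.1103]
eef_rot: [0.529, 1.563, -2.778]
force: [0.2, -0.6, -0.5]
grip_width: 0.0941
{'time_s': 10.35, 'ee_pos': [0.5842, 0.2585, 0.1103], 'eef_rot': [0.5292, 1.5628, -2.7777], 'qpos': [0.3592, 0.594, 1.3464, -0.0, 1.2092, 2.0953], 'force': [0.1639, -0.5783, -0.5263], 'grip_width': 0.0941}
slide mm [96.3  1.1 -0.7]
jaw y angle -99.47 q6 120.1
spin options [-180.0, 0.0]
```

```bash
python3 -m creep '{"hand":[-1,-1,-1,-1,1,1,1,1,1,1,1,1],"slide":[[0.04,0.001,0],[0.075,0.001,0],[0.097,0.001,0],[0.097,0.001,0],[0.097,0.001,0],[0.097,0.001,0],[0.097,0.001,0],[0.097,0.001,0],[0.097,0.001,0],[0.097,0.001,0],[0.097,0.001,0],[0.097,0.001,0]],"spin":[0,0,0,0,0,0,0,0,0,0,0,0]}' 25; python3 -m creep '{"hand":[1,1,1],"slide":[[0,0,0],[0,0,0],[0,0,0]],"spin":[0,0,0]}' 25;python3 -c "
from h import *
st()
plan([.5494,-.2668,.26],95.2)
"
```

```text
time_s: 11.35
ee_pos: [0.5864, 0.2582, 0.0186]
eef_rot: [-2.342, 1.571, 0.634]
force: [0.8, 0.1, 0.4]
grip_width: 0.0444
time_s: 11.6
ee_pos: [0.5864, 0.2581, 0.0185]
eef_rot: [1.117, 1.571, -2.19]
force: [-0.0, -1.3, 1.1]
grip_width: 0.0362
{'time_s': 11.6, 'ee_pos': [0.5864, 0.2581, 0.0185], 'eef_rot': [1.1169, 1.5707, -2.1903], 'qpos': [0.3575, 0.7059, 1.3987, -0.0001, 1.0371, 2.0939], 'force': [-0.0204, -1.279, 1.058], 'grip_width': 0.0362}
slide mm [-241.5  523.8  -50.1]
jaw y angle -99.49 q6 120.0
spin options [165.3, -14.7]
```

```bash
python3 -m creep '{"hand":[1,1,1,1,1,1,1,1,1,1,1,1],"slide":[[-0.02,0,0],[-0.06,0,0],[-0.1,0,0],[-0.14,0,0],[-0.18,0,0],[-0.22,0,0],[-0.242,0.03,-0.003],[-0.242,0.07,-0.007],[-0.242,0.11,-0.011],[-0.242,0.15,-0.015],[-0.242,0.19,-0.019],[-0.242,0.23,-0.023]],"spin":[0,0,0,0,0,0,0,0,0,0,-4,-9]}' 25; python3 -m creep '{"hand":[1,1,1,1,1,1,1,1,1,1,1,1],"slide":[[0,0.04,0.003],[0,0.08,0.006],[0,0.12,0.009],[0,0.16,0.012],[0,0.2,0.015],[0,0.24,0.018],[0,0.27,0.02],[0,0.294,0.02],[0.03,0.294,0.02],[0.07,0.294,0.02],[0.11,0.294,0.02],[0.11,0.294,0.02]],"spin":[-5.7,-5.7,-5.7,-5.7,-5.7,-5.7,-5.7,-5.7,-5.7,-5.7,-5.7,-5.7]}' 25;  python3 -c "
from h import *
st()
plan([.5494,-.2668,.032],95.2)
"
```

```text
time_s: 12.6
ee_pos: [0.5705, 0.0257, 0.2605]
eef_rot: [-2.284, 1.571, 0.852]
force: [0.6, 0.3, -0.6]
grip_width: 0.0359
time_s: 13.6
ee_pos: [0.5456, -0.2648, 0.1427]
eef_rot: [-0.61, 1.559, 2.622]
force: [-1.3, -0.2, -1.8]
grip_width: 0.0356
{'time_s': 13.6, 'ee_pos': [0.5456, -0.2648, 0.1427], 'eef_rot': [-0.6103, 1.5589, 2.6219], 'qpos': [-0.5123, 0.4938, 1.4211, 0.0001, 1.2386, 0.9678], 'force': [-1.3345, -0.1619, -1.8015], 'grip_width': 0.0356}
slide mm [110.6   3.   -4.7]
jaw y angle -84.81 q6 55.4
spin options [180.0, -0.0]
```

```bash
python3 -m creep '{"hand":[1,1,1,1,1,0,0,0,0,0,0,0],"slide":[[0.03,0.002,-0.002],[0.06,0.002,-0.002],[0.09,0.002,-0.002],[0.108,0.002,-0.002],[0.108,0.002,-0.002],[0.108,0.002,-0.002],[0.108,0.002,-0.002],[0.108,0.002,-0.002],[0.07,0.002,-0.002],[0.03,0.002,-0.002],[-0.01,0.002,-0.002],[-0.05,0.002,-0.002]],"spin":[0,0,0,0,0,0,0,0,0,0,0,0]}' 25; python3 -c "
from h import *
st()
plan([.442,.251,.26],105.1);snap('6')
crop('pics/top6.png','pics/d7.png',375,170,200,145,4);crop('pics/top6.png','pics/d8.png',150,215,110,130,5)"
```

```text
time_s: 14.6
ee_pos: [0.5507, -0.2681, 0.2043]
eef_rot: [2.549, 1.569, -0.502]
force: [0.9, -0.1, 0.2]
grip_width: 0.0469
{'time_s': 14.6, 'ee_pos': [0.5507, -0.2681, 0.2043], 'eef_rot': [2.5488, 1.5686, -0.5017], 'qpos': [-0.5128, 0.4456, 1.3439, 0.0, 1.3499, 0.967], 'force': [0.8782, -0.1458, 0.176], 'grip_width': 0.0469}
slide mm [ -56.5 -526.7   61. ]
jaw y angle -84.79 q6 55.4
spin options [170.1, -9.9]
```

View pics/d7.png

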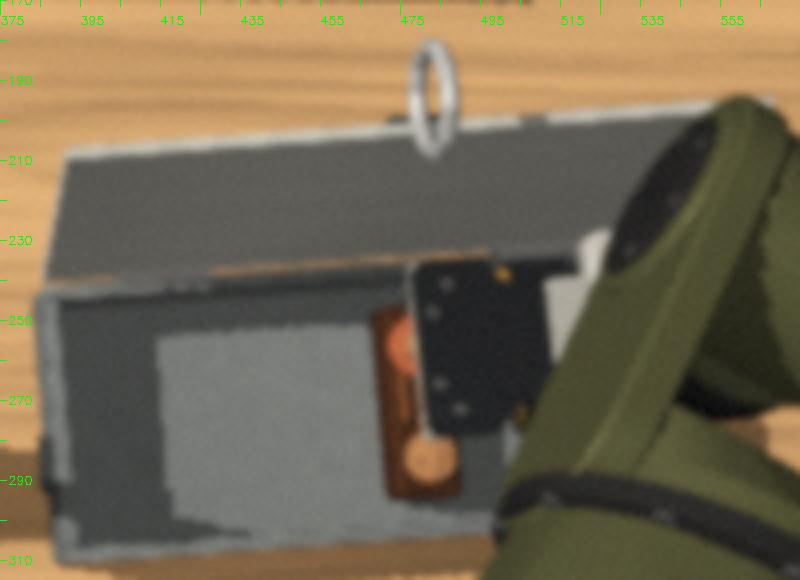

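View pics/d8.png

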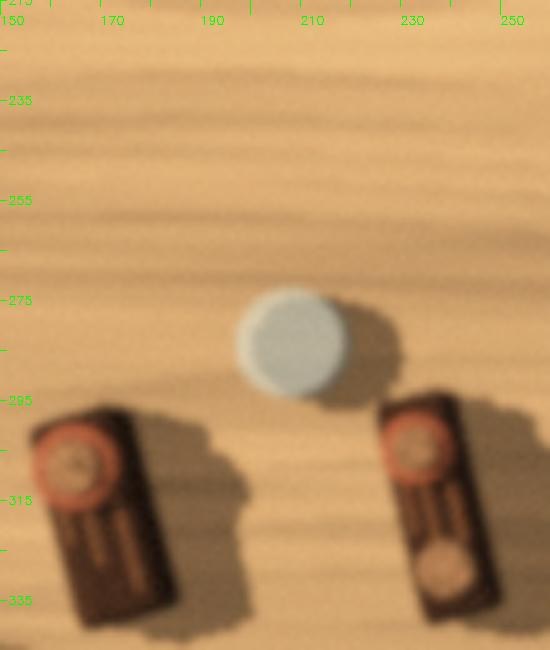

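```bash
python3 -m creep '{"hand":[-1,-1,-1,-1,-1,-1,-1,-1,-1,-1,-1,-1],"slide":[[-0.03,0,0],[-0.057,-0.02,0.002],[-0.057,-0.06,0.007],[-0.057,-0.1,0.012],[-0.057,-0.14,0.016],[-0.057,-0.18,0.021],[-0.057,-0.22,0.026],[-0.057,-0.26,0.03],[-0.057,-0.3,0.035],[-0.057,-0.34,0.04],[-0.057,-0.38,0.045],[-0.057,-0.42,0.049]],"spin":[0,0,0,0,0,0,0,0,0,0,-5,-9.9]}' 25; python3 -m creep '{"hand":[-1,-1,-1,-1,-1,-1,-1,-1,-1],"slide":[[0,-0.04,0.0],[0,-0.08,-0.003],[0,-0.105,-0.006],[0.03,-0.105,-0.006],[0.07,-0.105,-0.006],[0.11,-0.105,-0.006],[0.14,-0.105,-0.006],[0.14,-0.105,-0.006],[0.14,-0.105,-0.006]],"spin":[0,0,0,0,0,0,0,0,0]}' 25; python3 -c "
from h import *
st()
plan([.442,.251,.014],105.1)
"
```

```text
time_s: 15.7
ee_pos: [0.463, 0.1475, 0.2588]
eef_rot: [3.107, 1.568, 0.233]
force: [1.1, 0.4, 0.1]
grip_width: 0.0942
time_s: 16.45
ee_pos: [0.4423, 0.2486, 0.1182]
eef_rot: [0.145, 1.57, -2.733]
force: [1.1, 0.0, 1.1]
grip_width: 0.0941
{'time_s': 16.45, 'ee_pos': [0.4423, 0.2486, 0.1182], 'eef_rot': [0.1445, 1.5701, -2.7334], 'qpos': [0.4399, 0.3094, 1.7455, 0.0, 1.0874, 1.747], 'force': [1.0616, 0.0053, 1.1105], 'grip_width': 0.0941}
slide mm [104.2  -2.4  -0.4]
jaw y angle -74.89 q6 100.1
spin options [-180.0, 0.0]
```

```bash
python3 -m creep '{"hand":[-1,-1,-1,-1,1,1,1,1,1,1,1,1],"slide":[[0.04,-0.002,0],[0.075,-0.002,0],[0.104,-0.002,0],[0.104,-0.002,0],[0.104,-0.002,0],[0.104,-0.002,0],[0.104,-0.002,0],[0.104,-0.002,0],[0.104,-0.002,0],[0.104,-0.002,0],[0.104,-0.002,0],[0.104,-0.002,0]],"spin":[0,0,0,0,0,0,0,0,0,0,0,0]}' 25; python3 -m creep '{"hand":[1,1,1,1,1],"slide":[[0,0,0],[0,0,0],[0,0,0],[0,0,0],[0,0,0]],"spin":[0,0,0,0,0]}' 25;python3 -c "
from h import *
st()
plan([.5426,-.1912,.26],95.2)
"
```

```text
time_s: 17.45
ee_pos: [0.4418, 0.2505, 0.0136]
eef_rot: [-2.9, 1.571, 0.506]
force: [-0.9, 0.0, -0.0]
grip_width: 0.0443
time_s: 17.87
ee_pos: [0.4417, 0.2505, 0.0134]
eef_rot: [0.678, 1.571, -2.199]
force: [-0.8, -0.1, 1.4]
grip_width: 0.0331
{'time_s': 17.8667, 'ee_pos': [0.4417, 0.2505, 0.0134], 'eef_rot': [0.6784, 1.5707, -2.1994], 'qpos': [0.4438, 0.4741, 1.8062, -0.0001, 0.8614, 1.7508], 'force': [-0.7868, -0.0948, 1.3579], 'grip_width': 0.0331}
slide mm [-246.5  452.7   17.8]
jaw y angle -74.88 q6 100.3
spin options [-170.1, 9.9]
```

```bash
python3 -m creep '{"hand":[1,1,1,1,1,1,1,1,1,1,1,1],"slide":[[-0.02,0,0],[-0.06,0,0],[-0.1,0,0],[-0.14,0,0],[-0.18,0,0],[-0.22,0,0],[-0.25,0.02,0.001],[-0.25,0.06,0.002],[-0.25,0.1,0.004],[-0.25,0.14,0.006],[-0.25,0.18,0.007],[-0.25,0.22,0.009]],"spin":[0,0,0,0,0,0,0,0,0,0,4,9.9]}' 25; python3 -c "
from h import *
plan([.5426,-.1912,.26],95.2)
"
```

```text
time_s: 18.87
ee_pos: [0.4904, 0.034, 0.2634]
eef_rot: [-2.485, 1.571, 0.745]
force: [0.9, 0.8, -1.5]
grip_width: 0.0329
slide mm [  3.4 228.9 -32.1]
jaw y angle -84.91 q6 84.6
spin options [179.9, -0.1]
```

```bash
python3 -m creep '{"hand":[1,1,1,1,1,1,1,1,1,1,1],"slide":[[0,0.04,-0.006],[0,0.08,-0.012],[0,0.12,-0.018],[0,0.16,-0.024],[0,0.2,-0.03],[0,0.228,-0.033],[0.03,0.228,-0.033],[0.07,0.228,-0.033],[0.11,0.228,-0.033],[0.11,0.228,-0.033],[0.11,0.228,-0.033]],"spin":[0,0,0,0,0,0,0,0,0,0,0]}' 25;  python3 -c "
from h import *
st()
plan([.5426,-.1912,.028],95.2)
"
```

```text
time_s: 19.78
ee_pos: [0.5435, -0.188, 0.1529]
eef_rot: [-0.505, 1.568, 2.728]
force: [-0.4, -0.7, 0.8]
grip_width: 0.0325
{'time_s': 19.7833, 'ee_pos': [0.5435, -0.188, 0.1529], 'eef_rot': [-0.505, 1.5675, 2.7275], 'qpos': [-0.3968, 0.4114, 1.5158, 0.0001, 1.2177, 1.083], 'force': [-0.352, -0.699, 0.8398], 'grip_width': 0.0325}
slide mm [124.9   3.3   0.8]
jaw y angle -84.79 q6 62.1
spin options [-180.0, 0.0]
```

```bash
python3 -m creep '{"hand":[1,1,1,1,1,0,0,0,0,0,0,0],"slide":[[0.03,0.002,0],[0.07,0.002,0],[0.11,0.002,0],[0.124,0.002,0],[0.124,0.002,0],[0.124,0.002,0],[0.124,0.002,0],[0.124,0.002,0],[0.1,0.002,0],[0.06,0.002,0],[0.02,0.002,0],[-0.02,0.002,0]],"spin":[0,0,0,0,0,0,0,0,0,0,0,0]}' 25; python3 -c "
from h import *
st()
plan([.4344,.396,.26],107.9);snap('7')
crop('pics/top7.png','pics/d7.png',375,170,200,145,4);crop('pics/top7.png','pics/d8.png',150,215,110,130,5)"
```

```text
time_s: 20.78
ee_pos: [0.5442, -0.1902, 0.1772]
eef_rot: [2.662, 1.569, -0.388]
force: [0.1, 0.1, 0.2]
grip_width: 0.0471
{'time_s': 20.7833, 'ee_pos': [0.5442, -0.1902, 0.1772], 'eef_rot': [2.6625, 1.5685, -0.3881], 'qpos': [-0.3998, 0.3878, 1.4895, 0.0, 1.262, 1.0799], 'force': [0.0672, 0.064, 0.1592], 'grip_width': 0.0471}
slide mm [ -83.5 -593.7   55.9]
jaw y angle -84.78 q6 61.9
spin options [167.3, -12.7]
```

View pics/d7.png

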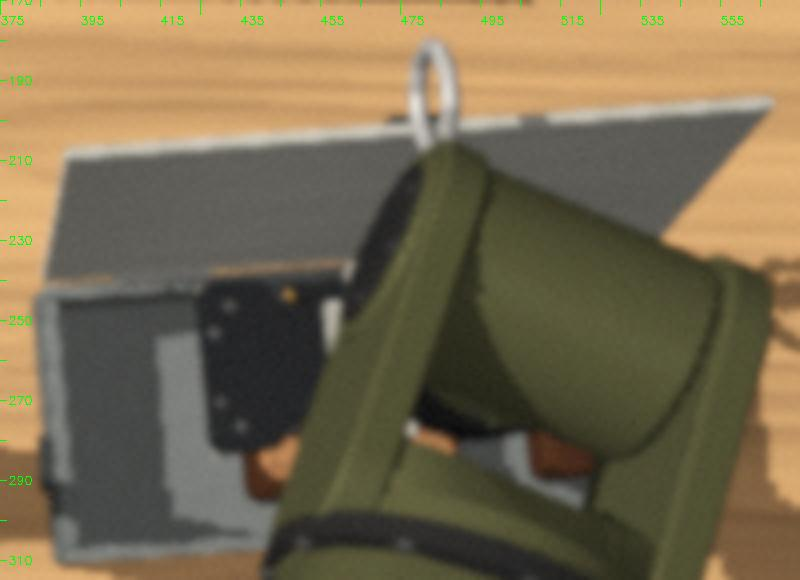

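View pics/d8.png

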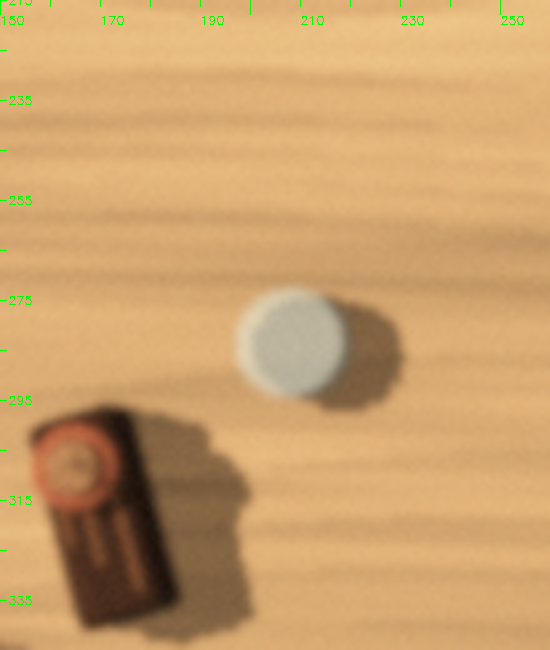

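```bash
python3 -m creep '{"hand":[-1,-1,-1,-1,-1,-1,-1,-1,-1,-1,-1,-1],"slide":[[-0.04,0,0],[-0.083,-0.01,0.001],[-0.083,-0.05,0.005],[-0.083,-0.09,0.009],[-0.083,-0.13,0.013],[-0.083,-0.17,0.016],[-0.083,-0.21,0.02],[-0.083,-0.25,0.024],[-0.083,-0.29,0.028],[-0.083,-0.33,0.031],[-0.083,-0.37,0.035],[-0.083,-0.41,0.039]],"spin":[0,0,0,0,0,0,0,0,0,0,-6,-12.7]}' 25; python3 -m creep '{"hand":[-1,-1,-1,-1,-1,-1,-1,-1,-1,-1],"slide":[[0,-0.04,-0.005],[0,-0.08,-0.011],[0,-0.12,-0.016],[0,-0.16,-0.022],[0.02,-0.182,-0.026],[0.06,-0.182,-0.026],[0.1,-0.182,-0.026],[0.14,-0.182,-0.026],[0.14,-0.182,-0.026],[0.14,-0.182,-0.026]],"spin":[0,0,0,0,0,0,0,0,0,0]}' 25; python3 -c "
from h import *
st()
plan([.4344,.396,.014],107.9)
"
```

```text
time_s: 21.88
ee_pos: [0.4674, 0.2164, 0.2579]
eef_rot: [-3.094, 1.568, 0.364]
force: [0.9, 0.7, 0.1]
grip_width: 0.0935
time_s: 22.72
ee_pos: [0.4367, 0.3956, 0.117]
eef_rot: [0.342, 1.569, -2.487]
force: [0.3, -0.4, 0.9]
grip_width: 0.0938
{'time_s': 22.7167, 'ee_pos': [0.4367, 0.3956, 0.117], 'eef_rot': [0.3417, 1.5694, -2.4873], 'qpos': [0.6739, 0.479, 1.5072, 0.0, 1.1568, 1.932], 'force': [0.2757, -0.3987, 0.9046], 'grip_width': 0.0938}
slide mm [103.   -1.1   1.9]
jaw y angle -72.09 q6 110.7
spin options [-180.0, 0.0]
```

```bash
python3 -m creep '{"hand":[-1,-1,-1,-1,1,1,1,1,1,1,1,1],"slide":[[0.04,-0.001,0.002],[0.075,-0.001,0.002],[0.103,-0.001,0.002],[0.103,-0.001,0.002],[0.103,-0.001,0.002],[0.103,-0.001,0.002],[0.103,-0.001,0.002],[0.103,-0.001,0.002],[0.103,-0.001,0.002],[0.103,-0.001,0.002],[0.103,-0.001,0.002],[0.103,-0.001,0.002]],"spin":[0,0,0,0,0,0,0,0,0,0,0,0]}' 25; python3 -m creep '{"hand":[1,1,1,1],"slide":[[0,0,0],[0,0,0],[0,0,0],[0,0,0]],"spin":[0,0,0,0]}' 25;python3 -c "
from h import *
st()
plan([.5356,-.1155,.26],95.2)
"
```

```text
time_s: 23.72
ee_pos: [0.4347, 0.3961, 0.0136]
eef_rot: [-2.628, 1.571, 0.827]
force: [-0.0, -0.8, -0.9]
grip_width: 0.044
time_s: 24.05
ee_pos: [0.4347, 0.396, 0.0135]
eef_rot: [1.446, 1.571, -1.383]
force: [-0.8, -1.5, 3.1]
grip_width: 0.0396
{'time_s': 24.05, 'ee_pos': [0.4347, 0.396, 0.0135], 'eef_rot': [1.446, 1.5707, -1.383], 'qpos': [0.6766, 0.6153, 1.5701, -0.0001, 0.9562, 1.9348], 'force': [-0.7788, -1.4679, 3.1358], 'grip_width': 0.0396}
slide mm [-246.5  517.8   61.3]
jaw y angle -72.09 q6 110.9
spin options [-167.3, 12.7]
```

```bash
python3 -m creep '{"hand":[1,1,1,1,1,1,1,1,1,1,1,1],"slide":[[-0.02,0,0],[-0.06,0,0],[-0.1,0,0],[-0.14,0,0],[-0.18,0,0],[-0.22,0,0],[-0.25,0.02,0.003],[-0.25,0.06,0.007],[-0.25,0.1,0.012],[-0.25,0.14,0.017],[-0.25,0.18,0.021],[-0.25,0.22,0.026]],"spin":[0,0,0,0,0,0,0,0,0,0,0,0]}' 25; python3 -m creep '{"hand":[1,1,1,1,1,1,1,1,1,1,1],"slide":[[0,0.04,0.005],[0,0.08,0.009],[0,0.12,0.014],[0,0.16,0.019],[0,0.2,0.024],[0,0.24,0.028],[0,0.28,0.033],[0,0.3,0.036],[0,0.3,0.036],[0,0.3,0.036],[0,0.3,0.036]],"spin":[0,0,0,0,0,6,12.7,12.7,12.7,12.7,12.7]}' 25; python3 -c "
from h import *
st()
plan([.536,-.1195,.11],95.2)
"
```

```text
time_s: 25.05
ee_pos: [0.4774, 0.1769, 0.2634]
eef_rot: [-2.489, 1.571, 0.966]
force: [0.6, 0.9, -0.5]
grip_width: 0.04
time_s: 25.97
ee_pos: [0.5355, -0.1172, 0.2633]
eef_rot: [-1.033, 1.57, 2.2]
force: [0.3, -0.4, -0.6]
grip_width: 0.0399
{'time_s': 25.9667, 'ee_pos': [0.5355, -0.1172, 0.2633], 'eef_rot': [-1.0333, 1.5704, 2.1999], 'qpos': [-0.2824, 0.2624, 1.4529, 0.0003, 1.4266, 1.1967], 'force': [0.2921, -0.3767, -0.5646], 'grip_width': 0.0399}
slide mm [153.3   2.4  -0.4]
jaw y angle -84.75 q6 68.6
spin options [-180.0, 0.0]
```

```bash
python3 -m creep '{"hand":[1,1,1,1,1,1],"slide":[[0.04,0.002,0],[0.08,0.002,0],[0.12,0.002,0],[0.153,0.002,0],[0.153,0.002,0],[0.153,0.002,0]],"spin":[0,0,0,0,0,0]}' 25; python3 -c "
from h import *
st()
plan([.536,-.1195,.028],95.2);snap('8')
crop('pics/top8.png','pics/d7.png',375,170,200,145,4)"
```

```text
time_s: 26.47
ee_pos: [0.5355, -0.1187, 0.1105]
eef_rot: [-0.404, 1.569, 2.831]
force: [-0.2, 0.1, 0.4]
grip_width: 0.0397
{'time_s': 26.4667, 'ee_pos': [0.5355, -0.1187, 0.1105], 'eef_rot': [-0.4036, 1.5689, 2.8305], 'qpos': [-0.285, 0.4039, 1.6342, 0.0001, 1.1054, 1.1933], 'force': [-0.1504, 0.1242, 0.3746], 'grip_width': 0.0397}
slide mm [82.5  0.9 -0.5]
jaw y angle -84.7 q6 68.4
spin options [-179.9, 0.1]
```

View pics/d7.png

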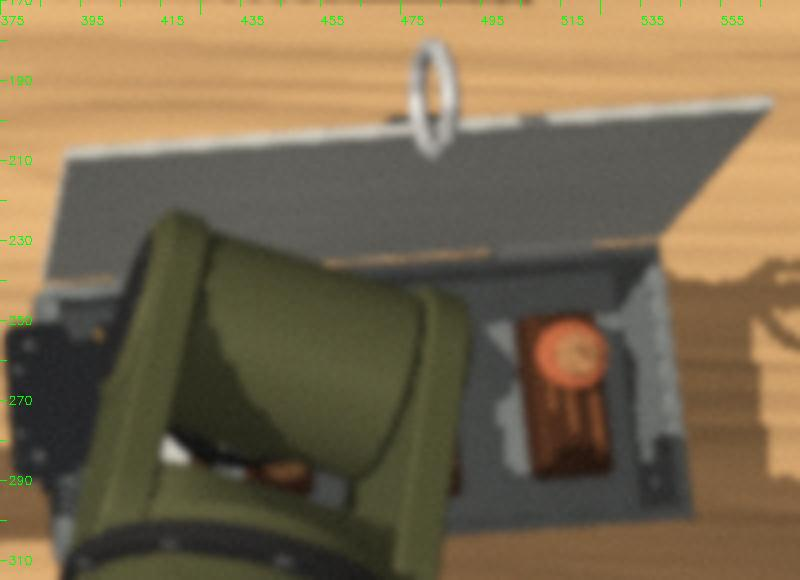

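```bash
python3 -m creep '{"hand":[1,1,1,1,1,0,0,0,0,0,0,0],"slide":[[0.03,0.001,0],[0.06,0.001,0],[0.082,0.001,0],[0.083,0.001,0],[0.083,0.001,0],[0.083,0.001,0],[0.083,0.001,0],[0.083,0.001,0],[0.05,0.001,0],[0.01,0.001,0],[-0.03,0.001,0],[-0.07,0.001,0]],"spin":[0,0,0,0,0,0,0,0,0,0,0,0]}' 25; python3 -m creep '{"hand":[0,0,0,0,0,0,0,0,0,0],"slide":[[-0.04,0,0],[-0.08,0,0],[-0.08,-0.04,0],[-0.08,-0.08,0.02],[-0.08,-0.12,0.05],[-0.08,-0.16,0.08],[-0.08,-0.2,0.1],[-0.08,-0.22,0.11],[-0.08,-0.22,0.11],[-0.08,-0.22,0.11]],"spin":[0,0,0,0,0,0,0,0,0,0]}' 25; python3 -c "
from h import *
st()
snap('9')
crop('pics/top9.png','pics/d7.png',375,170,200,145,4)
crop('pics/top9.png','pics/d9.png',290,250,75,65,8)
crop('pics/scene9.png','pics/d10.png',290,165,95,120,6)
crop('pics/scene9.png','pics/d11.png',95,165,200,110,4)"
```

```text
time_s: 27.57
ee_pos: [0.5356, -0.1208, 0.1834]
eef_rot: [2.745, 1.57, -0.306]
force: [1.2, 0.2, 0.8]
grip_width: 0.0474
time_s: 28.4
ee_pos: [0.4056, 0.0896, 0.2618]
eef_rot: [-3.096, 1.568, 0.14]
force: [-0.9, -0.2, -0.2]
grip_width: 0.0469
{'time_s': 28.4, 'ee_pos': [0.4056, 0.0896, 0.2618], 'eef_rot': [-3.0959, 1.5681, 0.1399], 'qpos': [0.1293, -0.0469, 1.798, 0.0, 1.3878, 1.6058], 'force': [-0.9413, -0.2005, -0.2052], 'grip_width': 0.0469}
```

View pics/d7.png

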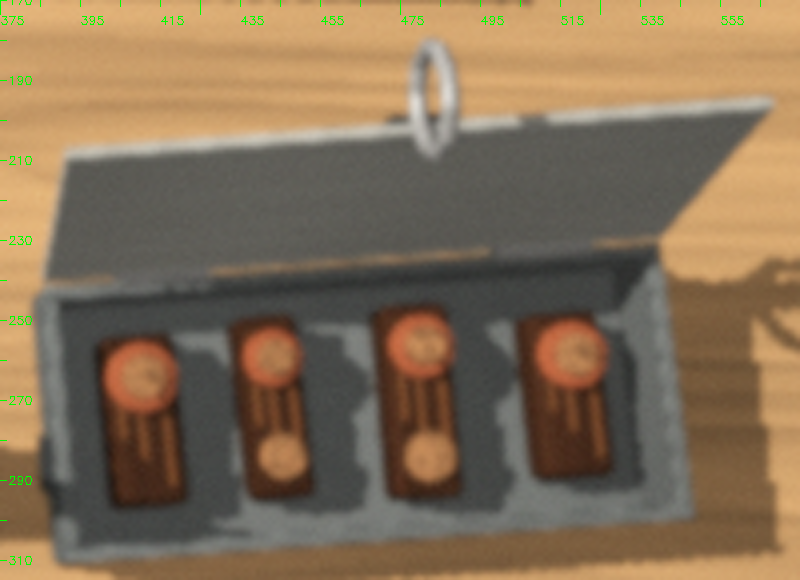

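View pics/d10.png

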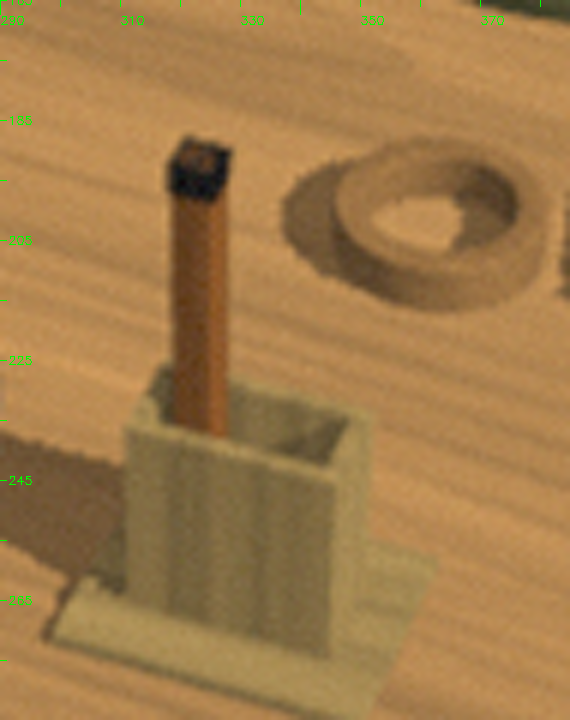

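View pics/top9.png

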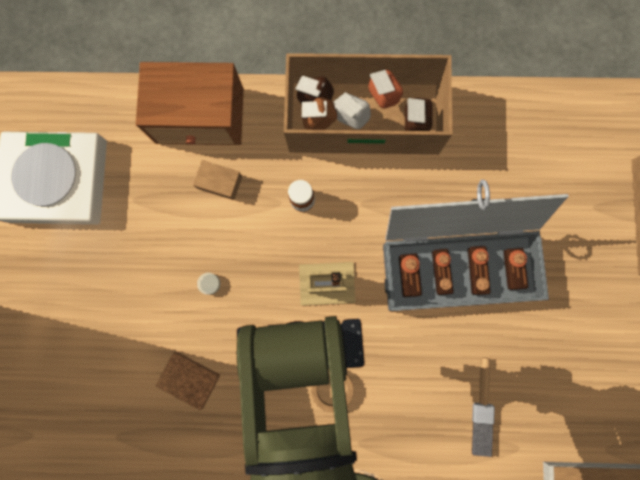

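All four specimens lie flat in the chest, at about (410,276), (443,272), (480,270) and (516,270). The pole still stands in the holder. Next I'll check the camera bias against the known release positions and fit the reach.

Run:
```python
from h import *
d=lambda u,v:(u/4+375,v/4+170)
for nm,l,r,true in(("C",(104.5,426),(182.5,425),(.5355,-.1205)),("D",(239,412),(306,410),(.5442,-.1905)),("B",(383,405),(457,400),(.5505,-.268)),("A",(525,397),(610,398),(.5565,-.3465))):
    a=at("top",d(*l),.01);b=at("top",d(*r),.04);m=(a+b)/2
    print(nm,m[:2].round(4),"width",np.hypot(*(a-b)[:2]).round(4),"true-meas",(np.array(true)-m[:2]).round(4))
# kinematic fit
D=[([.3005,1.5216],(.1827,-.5185,.2128)),([-.1329,1.8726],(.3658,-.1024,.2635)),([.6533,1.1191],(.5845,.3594,.1658)),([.7244,1.1595],(.5827,.3763,.0995)),([.8158,1.2112],(.5823,.3769,.0154)),([.3939,1.2868],(.5745,.1874,.2605)),([.5135,1.1181],(.5558,-.3436,.26)),([.6153,1.5701],(.4347,.396,.0135)),([.4741,1.8062],(.4417,.2505,.0134)),([.2624,1.4529],(.5355,-.1172,.2633)),([-.0469,1.798],(.4056,.0896,.2618))]
def F(q): s=q[0]+q[1];return [1,np.sin(q[0]),np.cos(q[0]),np.sin(s),np.cos(s)]
M=np.array([F(q) for q,_ in D]);Y=np.array([[np.hypot(p[0],p[1]),p[2]] for _,p in D])
X,res,_,_=np.linalg.lstsq(M,Y,rcond=None);print(X.round(3),abs(M@X-Y).max())
from scipy.optimize import least_squares
for r,z in((.67,.38),(.70,.38),(.72,.38),(.74,.38),(.70,.36),(.72,.36),(.74,.36)):
    s=least_squares(lambda q:np.array(F(q))@X-[r,z],[.5,1.]);print(r,z,s.x.round(3),np.abs(s.fun).max().round(4),"q5",round(np.pi-s.x.sum(),2))
```

```text
C [ 0.5339 -0.1251] width 0.0372 true-meas [0.0016 0.0046]
D [ 0.543  -0.1944] width 0.0293 true-meas [0.0012 0.0039]
B [ 0.549  -0.2733] width 0.0309 true-meas [0.0015 0.0053]
A [ 0.5531 -0.3521] width 0.0345 true-meas [0.0034 0.0056]
[[ 0.018 -0.041]
 [ 0.421 -0.   ]
 [-0.001  0.424]
 [ 0.433 -0.041]
 [ 0.045  0.448]] 0.0017903674757578925
0.67 0.38 [0.554 0.791] 0.0 q5 1.8
0.7 0.38 [0.65  0.643] 0.0 q5 1.85
0.72 0.38 [0.723 0.525] 0.0 q5 1.89
0.74 0.38 [0.809 0.38 ] 0.0 q5 1.95
0.7 0.36 [0.64  0.703] 0.0 q5 1.8
0.72 0.36 [0.708 0.594] 0.0 q5 1.84
0.74 0.36 [0.787 0.464] 0.0 q5 1.89
```

```bash
cat >> h.py <<'E'
BT=np.array([2.25,.7]);BS=np.array([1.4,1.2])
def tc(s,t): 
    X,e=tri(np.array(s)-BS,np.array(t)-BT);print(X.round(4),np.round(e,2));return X
def atc(uv,z): return at("top",np.array(uv)-BT,z)
E
python3 - <<'E'
from h import *
print("pole");tc((324,189.5),(336,276.5)); print(atc((336,276.5),.206), at("scene",np.array((324,189.5))-BS,.206))
print("ring");tc((166.2,190.2),(483.2,194.7))
print("rim",*[atc(p,.06).round(4) for p in((390.5,310),(548,299),(384.5,243),(540,231))])
# flap free-edge corners: top c3 (65,153),(770,102); scene c6 (32,68),(602,210)
L=tc((602/4+95,210/4+165),(65/4+375,153/4+170));R=tc((32/4+95,68/4+165),(770/4+375,102/4+170));print("freeedge mid",(L+R)/2)
for p in((310.5,275),(311,288),(346,287.5),(309,291)):print("holder",p,atc(p,.095).round(4))
E
python3 -c "
from h import *
crop('pics/top9.png','pics/e1.png',295,255,60,55,12)
crop('pics/scene9.png','pics/e2.png',305,180,50,70,10)
crop('pics/top9.png','pics/e3.png',465,180,40,40,14)
crop('pics/scene9.png','pics/e4.png',150,165,40,50,12)"
```

```text
pole
[0.5189 0.0408 0.211 ] [0.07 0.07]
[0.51921542 0.04095946 0.206     ] [0.51315314 0.0379227  0.206     ]
ring
[ 0.6689 -0.2195  0.2278] [0.39 0.44]
rim [ 0.4624 -0.0731  0.06  ] [ 0.4912 -0.397   0.06  ] [ 0.602  -0.0601  0.06  ] [ 0.633  -0.3856  0.06  ]
[ 0.6473 -0.0593  0.2016] [0.57 0.6 ]
[ 0.6761 -0.3807  0.2006] [0.16 0.18]
freeedge mid [ 0.66169035 -0.22001192  0.20107592]
holder (310.5, 275) [0.5292 0.0924 0.095 ]
holder (311, 288) [0.503  0.0908 0.095 ]
holder (346, 287.5) [0.5053 0.0203 0.095 ]
holder (309, 291) [0.4969 0.0947 0.095 ]
```

View pics/e1.png

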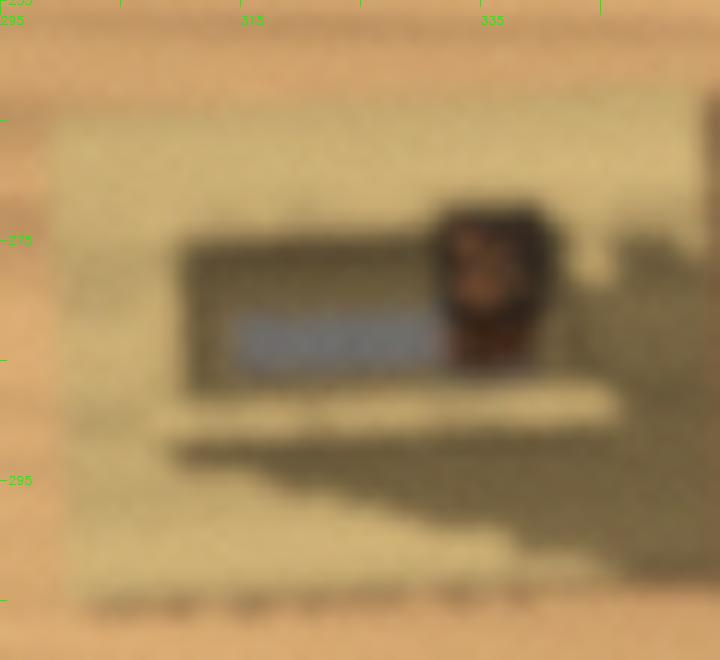

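View pics/e2.png

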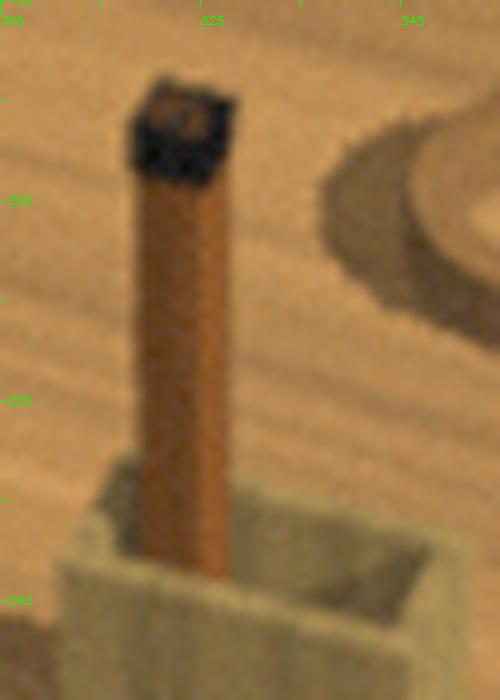

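View pics/e3.png

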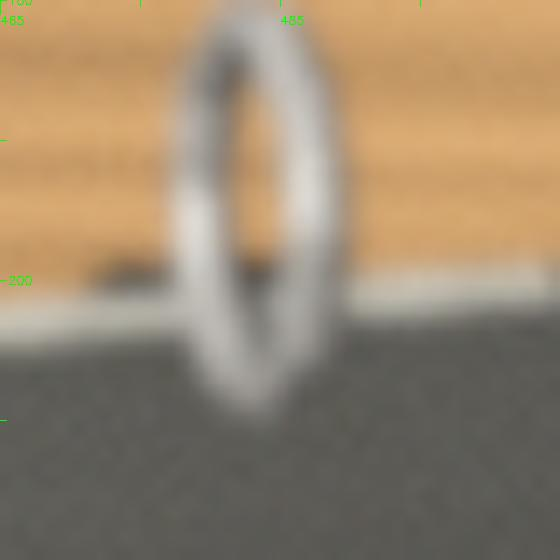

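View pics/e4.png

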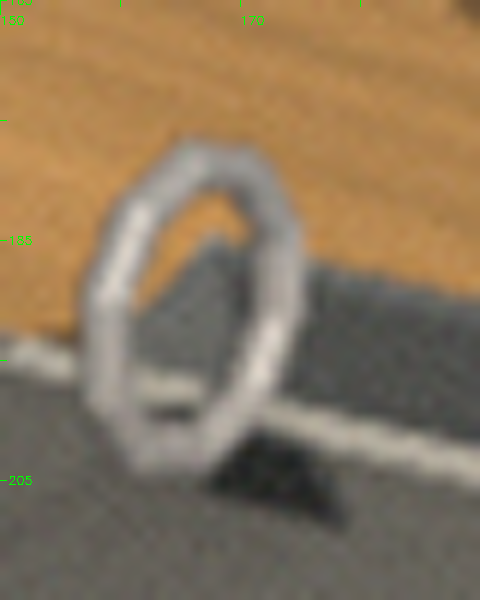

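```bash
python3 -c "
from h import *
plan([.519,.041,.26],93.6)"
```

```text
slide mm [   1.3   57.  -107.6]
jaw y angle -84.77 q6 91.9
spin options [-178.4, 1.6]
```

```bash
python3 -m creep '{"hand":[0,0,0,0,0,0,0],"slide":[[0,0.02,-0.03],[0,0.04,-0.07],[0,0.057,-0.108],[0,0.057,-0.108],[0,0.057,-0.108],[0,0.057,-0.108],[0,0.057,-0.108]],"spin":[0,0,1.6,1.6,1.6,1.6,1.6]}' 25; python3 -c "
from h import *
st()
plan([.519,.041,.16],93.6);snap('10')
crop('pics/top10.png','pics/e1.png',280,220,100,90,8)
crop('pics/scene10.png','pics/e2.png',290,110,100,130,6)
"
```

```text
time_s: 29.08
ee_pos: [0.5185, 0.0411, 0.2607]
eef_rot: [3.108, 1.57, 0.029]
force: [0.2, 0.9, 0.7]
grip_width: 0.047
{'time_s': 29.0833, 'ee_pos': [0.5185, 0.0411, 0.2607], 'eef_rot': [3.1082, 1.5705, 0.0294], 'qpos': [0.0086, 0.1993, 1.5359, 0.0, 1.406, 1.5166], 'force': [0.2311, 0.901, 0.6693], 'grip_width': 0.047}
slide mm [ 1.007e+02  1.000e-01 -5.000e-01]
jaw y angle -86.4 q6 86.9
spin options [180.0, -0.0]
```

View pics/e1.png

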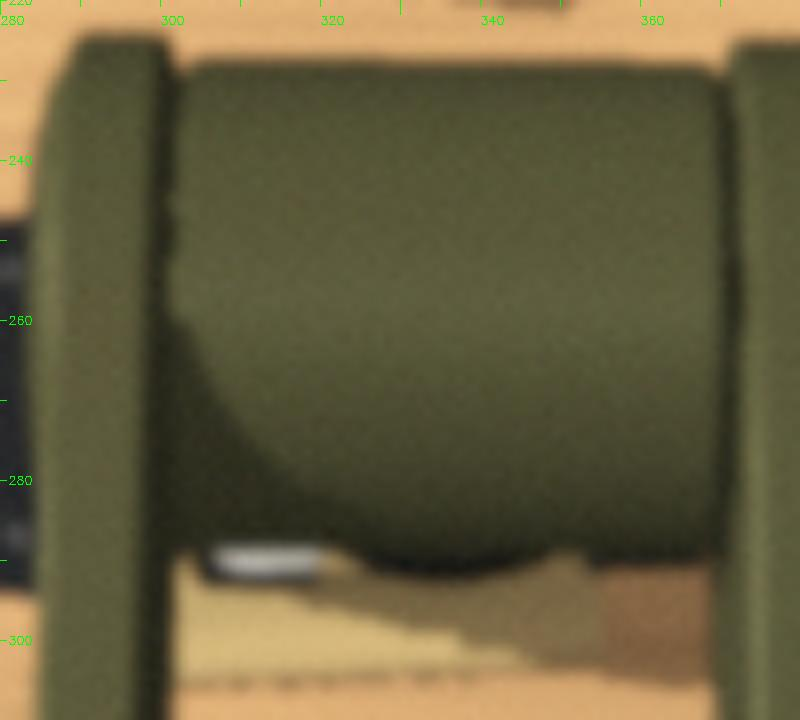

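View pics/e2.png

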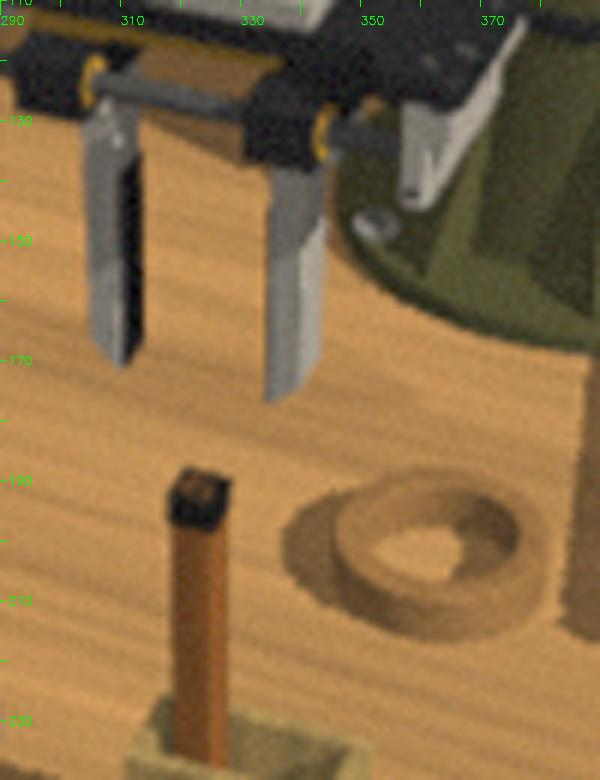

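Run:
```python
from h import *
for k,v in tips("scene").items(): print(k,v)
```

```text
(1, 0, -0.008) [309.9, 170.2]
(1, 0, 0.008) [313.2, 165.7]
(1, 0.0125, -0.008) [303.9, 168.8]
(1, 0.0125, 0.008) [307.2, 164.3]
(-1, 0, -0.008) [333.0, 175.7]
(-1, 0, 0.008) [336.0, 171.0]
(-1, 0.0125, -0.008) [339.2, 177.1]
(-1, 0.0125, 0.008) [342.2, 172.5]
```

```bash
sed -i 's/BS=np.array(\[1.4,1.2\])/BS=np.array([.8,1.3])/' h.py
python3 - <<'E'
from h import *
tc((323.5,190.6),(336.2,276.8));print(at("scene",np.array((323.5,190.6))-BS,.206),atc((336.2,276.8),.206))
tc((166,190.4),(483.4,194.5))
E
```

```text
[0.5185 0.0406 0.2082] [0.03 0.03]
[0.51596792 0.0394881  0.206     ] [0.51868202 0.04059077 0.206     ]
[ 0.6689 -0.2194  0.2278] [0.06 0.07]
```

```bash
python3 -m creep '{"hand":[0,0,0,0,1,1,1,1,1,1,1,1],"slide":[[0.03,0,0],[0.06,0,0],[0.09,0,0],[0.1,0,0],[0.1,0,0],[0.1,0,0],[0.1,0,0],[0.1,0,0],[0.1,0,0],[0.1,0,0],[0.1,0,0],[0.1,0,0]],"spin":[0,0,0,0,0,0,0,0,0,0,0,0]}' 60; python3 -c "
from h import *
st();snap('11')
crop('pics/scene11.png','pics/e2.png',290,110,100,130,6)
"
```

```text
time_s: 30.18
ee_pos: [0.5193, 0.0413, 0.1611]
eef_rot: [3.085, 1.57, 0.007]
force: [0.2, -0.5, 6.4]
grip_width: 0.0159
{'time_s': 30.1833, 'ee_pos': [0.5193, 0.0413, 0.1611], 'eef_rot': [3.0851, 1.5697, 0.0065], 'qpos': [0.009, 0.285, 1.6672, -0.0, 1.1883, 1.5168], 'force': [0.2183, -0.485, 6.4078], 'grip_width': 0.0159}
```

View pics/e2.png

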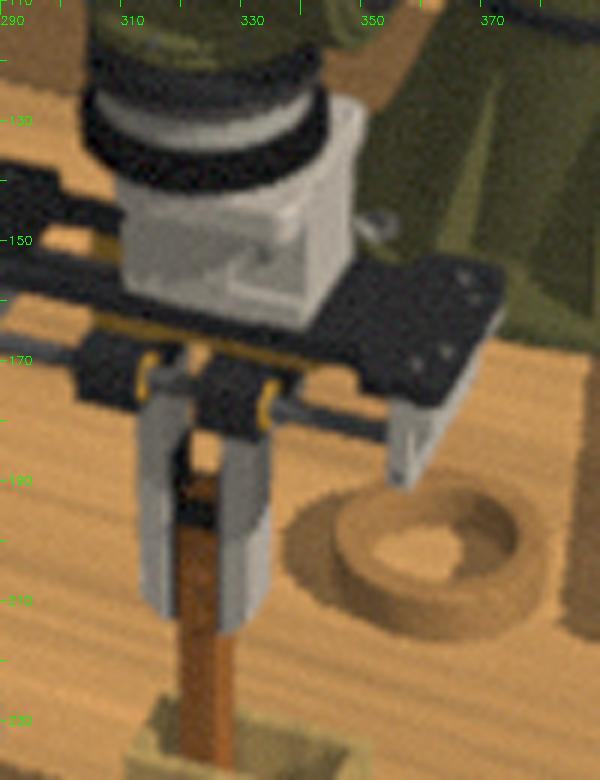

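```bash
python3 -m creep '{"hand":[1,1,1,1,1,1,1,1,1,1,1],"slide":[[-0.02,0,0],[-0.05,0,0],[-0.08,0,0],[-0.11,0,0],[-0.14,0,0],[-0.17,0,0],[-0.2,0,0],[-0.22,0,0],[-0.22,0,0],[-0.22,0,0],[-0.22,0,0]],"spin":[0,0,0,0,0,0,0,0,-1.6,-1.6,-1.6]}' 60; python3 -c "
from h import *
st();plan([.58,-.285,.39],95.2);snap('12')
crop('pics/scene12.png','pics/e2.png',280,60,110,130,6)
"
```

```text
time_s: 31.2
ee_pos: [0.5189, 0.0413, 0.3798]
eef_rot: [-0.048, 1.57, -3.099]
force: [-0.0, 0.2, -1.3]
grip_width: 0.0163
{'time_s': 31.2, 'ee_pos': [0.5189, 0.0413, 0.3798], 'eef_rot': [-0.0477, 1.5697, -3.0989], 'qpos': [0.0091, 0.1662, 1.307, -0.0, 1.6694, 1.4895], 'force': [-0.047, 0.2328, -1.2626], 'grip_width': 0.0163}
slide mm [-10.2 330.5 -31.4]
jaw y angle -84.82 q6 85.3
spin options [180.0, -0.0]
```

View pics/e2.png

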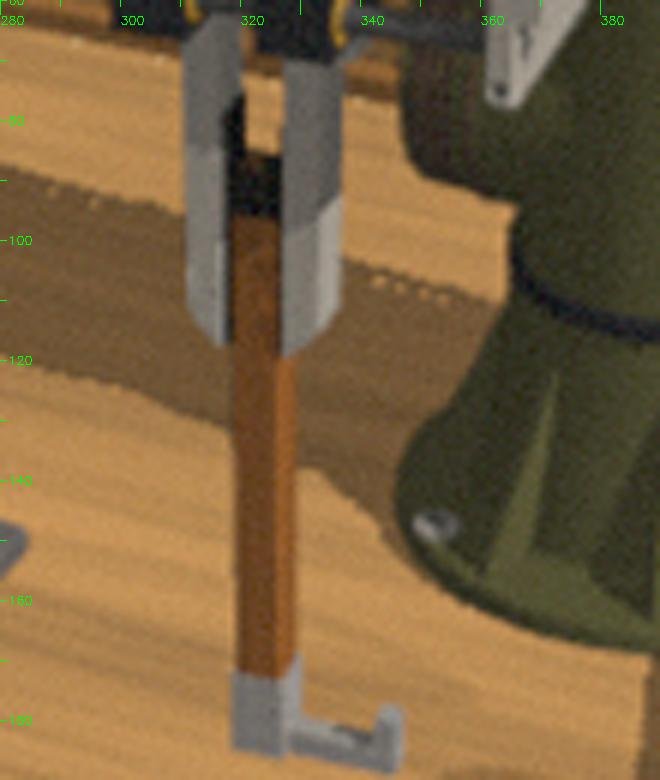

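```bash
python3 -m creep '{"hand":[1,1,1,1,1,1,1,1,1,1,1,1],"slide":[[-0.01,0.03,-0.01],[-0.01,0.06,-0.02],[-0.01,0.09,-0.03],[-0.01,0.12,-0.031],[-0.01,0.15,-0.031],[-0.01,0.18,-0.031],[-0.01,0.21,-0.031],[-0.01,0.24,-0.031],[-0.01,0.27,-0.031],[-0.01,0.3,-0.031],[-0.01,0.33,-0.031],[-0.01,0.33,-0.031]],"spin":[0,0,0,0,0,0,0,0,0,0,0,0]}' 60; python3 -m creep '{"hand":[1,1],"slide":[[0,0,0],[0,0,0]],"spin":[0,0]}' 60; python3 -c "
from h import *
st();plan([.6746,-.2811,.39],95.2)
"
```

```text
time_s: 32.3
ee_pos: [0.5793, -0.2891, 0.3879]
eef_rot: [-0.373, 1.567, 2.855]
force: [-0.2, 0.1, -1.0]
grip_width: 0.0159
time_s: 32.47
ee_pos: [0.5799, -0.2841, 0.3899]
eef_rot: [-0.821, 1.57, 2.412]
force: [-0.1, -0.3, -0.6]
grip_width: 0.0158
{'time_s': 32.4667, 'ee_pos': [0.5799, -0.2841, 0.3899], 'eef_rot': [-0.8207, 1.5697, 2.4116], 'qpos': [-0.5123, 0.4889, 0.864, 0.0002, 1.7897, 0.9678], 'force': [-0.0524, -0.2785, -0.6155], 'grip_width': 0.0158}
slide mm [ -0.2   5.6 -94.6]
jaw y angle -84.8 q6 55.5
spin options [180.0, -0.0]
```

```bash
python3 -m creep '{"hand":[1,1,1,1,1,1,1,1,1],"slide":[[0,0.004,-0.02],[0,0.006,-0.04],[0,0.006,-0.06],[0,0.006,-0.08],[0,0.006,-0.095],[0,0.006,-0.095],[0.01,0.006,-0.095],[0.018,0.006,-0.095],[0.018,0.006,-0.095]],"spin":[0,0,0,0,0,0,0,0,0]}' 60; python3 -m creep '{"hand":[1,1],"slide":[[0,0,0],[0,0,0]],"spin":[0,0]}' 60; python3 -c "
from h import *
st();plan([.6746,-.2811,.3715],95.2);snap('13')
crop('pics/scene13.png','pics/e2.png',90,60,130,160,5)
crop('pics/top13.png','pics/e1.png',420,130,150,120,5)
"
```

```text
time_s: 33.22
ee_pos: [0.6745, -0.2809, 0.3712]
eef_rot: [-0.537, 1.569, 2.696]
force: [-0.1, -0.1, -1.5]
grip_width: 0.016
time_s: 33.38
ee_pos: [0.6747, -0.2815, 0.3738]
eef_rot: [2.606, 1.569, -0.445]
force: [-1.0, -1.1, -1.9]
grip_width: 0.0159
{'time_s': 33.3833, 'ee_pos': [0.6747, -0.2815, 0.3738], 'eef_rot': [2.6059, 1.5694, -0.4445], 'qpos': [-0.4453, 0.7655, 0.4683, 0.0, 1.9065, 1.0343], 'force': [-0.9545, -1.0839, -1.8508], 'grip_width': 0.0159}
slide mm [ 2.3 -0.4  0.1]
jaw y angle -84.78 q6 59.3
spin options [-180.0, 0.0]
```

View pics/e2.png

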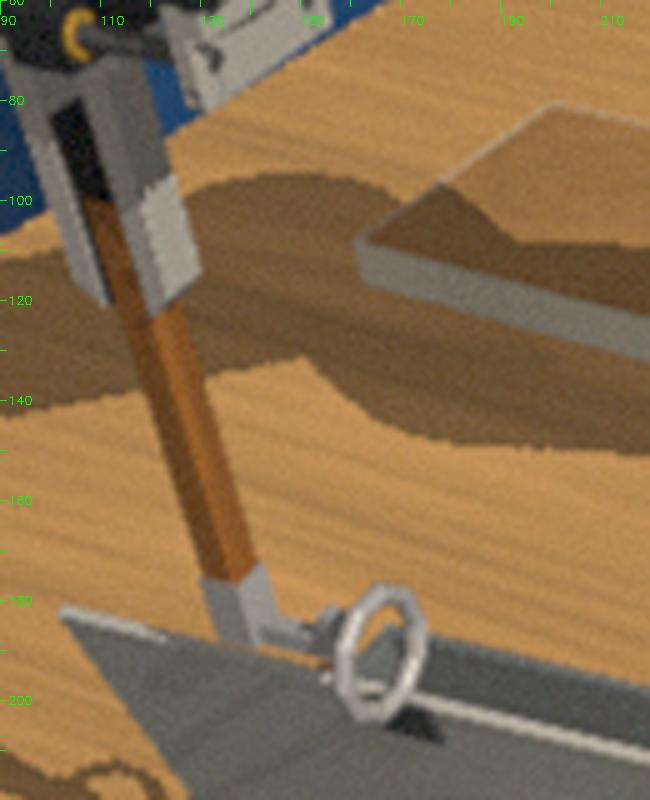

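View pics/e1.png

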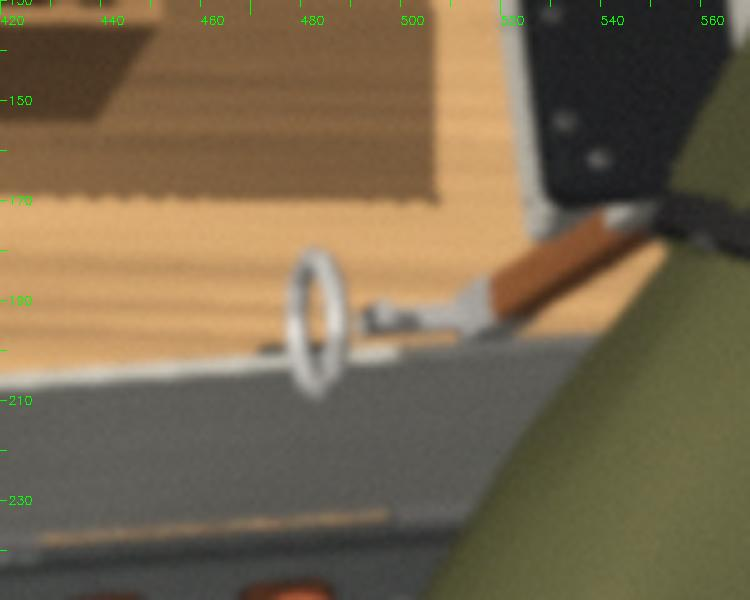

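Run:
```python
from h import *
tc((156,183.5),(494.2,194)); tc((166,190.4),(483.2,194.5))
p=np.array(ctrl.get_obs()["ee_pos"]);print(p+[-.0906*.0415,.9959*.0415,-.155+.016])
```

```text
[ 0.669  -0.2373  0.2378] [1.28 1.44]
[ 0.6689 -0.2191  0.2279] [0.14 0.16]
[ 0.67111526 -0.24036714  0.23454186]
```

```bash
python3 -m creep '{"hand":[1,1,1,1,1,1,1,1],"slide":[[0.002,-0.006,0],[0.002,-0.013,0],[0.002,-0.02,0],[0.002,-0.027,0],[0.002,-0.034,0],[0.002,-0.0395,0],[0.002,-0.0395,0],[0.002,-0.0395,0]],"spin":[0,0,0,0,0,0,0,0]}' 60; python3 -c "
from h import *
st();plan([.6706,-.2423,.3715],95.2);snap('14')
crop('pics/scene14.png','pics/e2.png',110,140,90,80,8)
crop('pics/top14.png','pics/e1.png',450,160,80,70,8)
"
```

```text
time_s: 34.15
ee_pos: [0.6714, -0.2422, 0.3707]
eef_rot: [2.385, 1.571, -0.666]
force: [0.4, -0.3, -1.1]
grip_width: 0.0161
{'time_s': 34.15, 'ee_pos': [0.6714, -0.2422, 0.3707], 'eef_rot': [2.3845, 1.5705, -0.6656], 'qpos': [-0.3974, 0.6955, 0.5905, -0.0001, 1.8554, 1.0819], 'force': [0.4285, -0.2514, -1.099], 'grip_width': 0.0161}
slide mm [-0.8  0.1  0.8]
jaw y angle -84.76 q6 62.0
spin options [-180.0, 0.0]
```

View pics/e2.png

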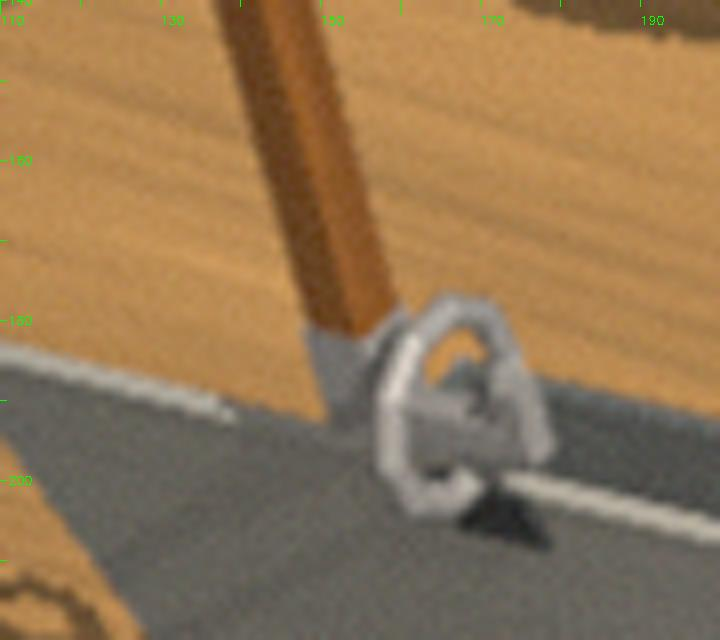

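View pics/e1.png

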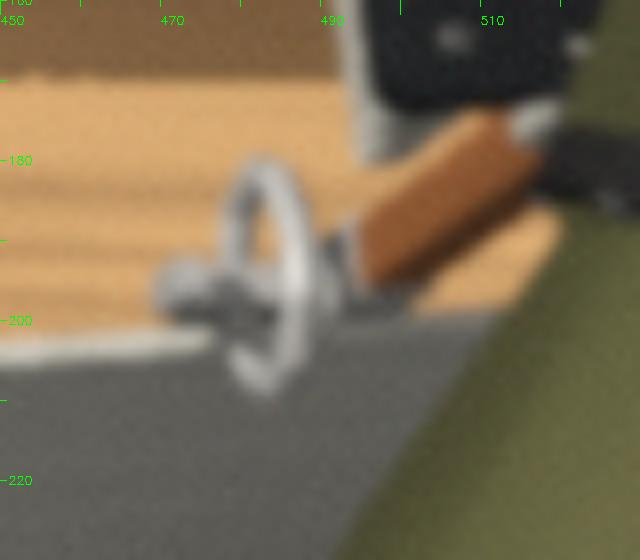

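```bash
python3 -m creep '{"hand":[1,1,1,1,1,1,1,1,1,1,1,1],"slide":[[-0.003,0,0.01],[-0.004,0,0.019],[-0.006,0,0.028],[-0.007,0,0.037],[-0.007,0,0.046],[-0.007,0,0.054],[-0.006,0,0.063],[-0.005,0,0.072],[-0.004,0,0.081],[-0.002,0,0.09],[0,0,0.099],[0.003,0,0.107]],"spin":[0,0,0,0,0,0,0,0,0,0,0,0]}' 60; python3 -c "
from h import *
st();snap('15')
crop('pics/scene15.png','pics/e2.png',90,100,150,130,5)
crop('pics/top15.png','pics/e1.png',380,160,190,150,4)
"
```

```text
time_s: 35.25
ee_pos: [0.5645, -0.2527, 0.3677]
eef_rot: [2.747, 1.57, -0.304]
force: [1.8, -0.4, 0.3]
grip_width: 0.016
{'time_s': 35.25, 'ee_pos': [0.5645, -0.2527, 0.3677], 'eef_rot': [2.7474, 1.5699, -0.3038], 'qpos': [-0.4802, 0.4077, 1.0281, 0.0002, 1.7049, 1.0002], 'force': [1.8133, -0.3644, 0.2674], 'grip_width': 0.016}
```

View pics/e2.png

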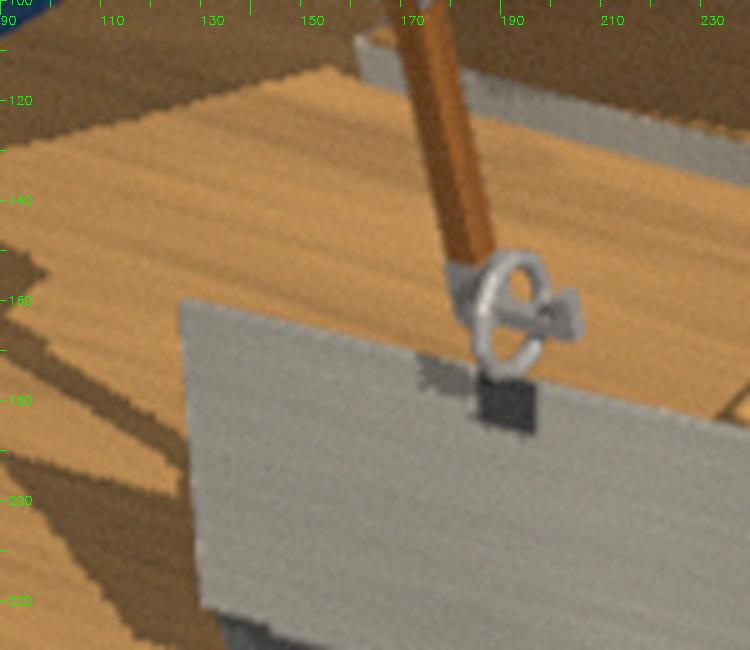

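View pics/e1.png

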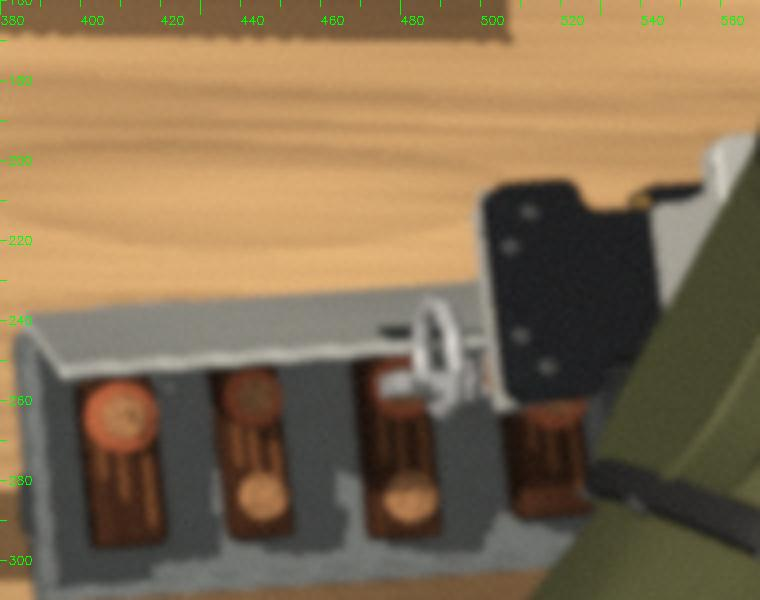

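```bash
python3 -m creep '{"hand":[1,1,1,1,1,1,1,1,1,1,1,1],"slide":[[0.003,0,0.008],[0.007,0,0.0165],[0.011,0,0.0245],[0.0155,0,0.032],[0.0205,0,0.0395],[0.026,0,0.047],[0.0315,0,0.0535],[0.0375,0,0.0605],[0.044,0,0.0665],[0.051,0,0.0725],[0.058,0,0.078],[0.065,0,0.083]],"spin":[0,0,0,0,0,0,0,0,0,0,0,0]}' 60; python3 -c "
from h import *
st();snap('16')
crop('pics/scene16.png','pics/e2.png',110,100,150,130,5)
crop('pics/top16.png','pics/e1.png',380,160,190,150,4)
"
```

```text
time_s: 36.35
ee_pos: [0.4824, -0.26, 0.3023]
eef_rot: [2.677, 1.57, -0.374]
force: [0.4, 0.6, -0.4]
grip_width: 0.0155
{'time_s': 36.35, 'ee_pos': [0.4824, -0.26, 0.3023], 'eef_rot': [2.6767, 1.5704, -0.374], 'qpos': [-0.5613, 0.244, 1.3874, 0.0001, 1.5098, 0.9187], 'force': [0.3743, 0.594, -0.379], 'grip_width': 0.0155}
```

View pics/e2.png

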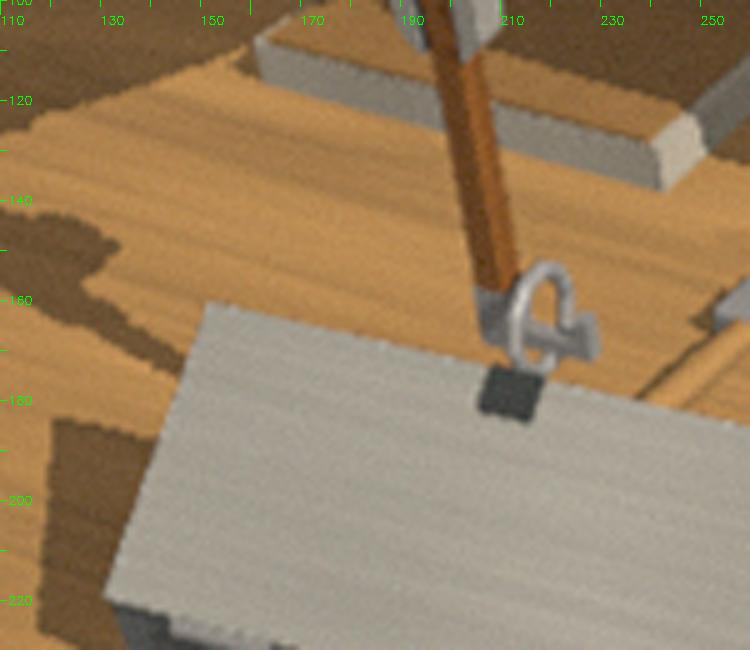

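View pics/e1.png

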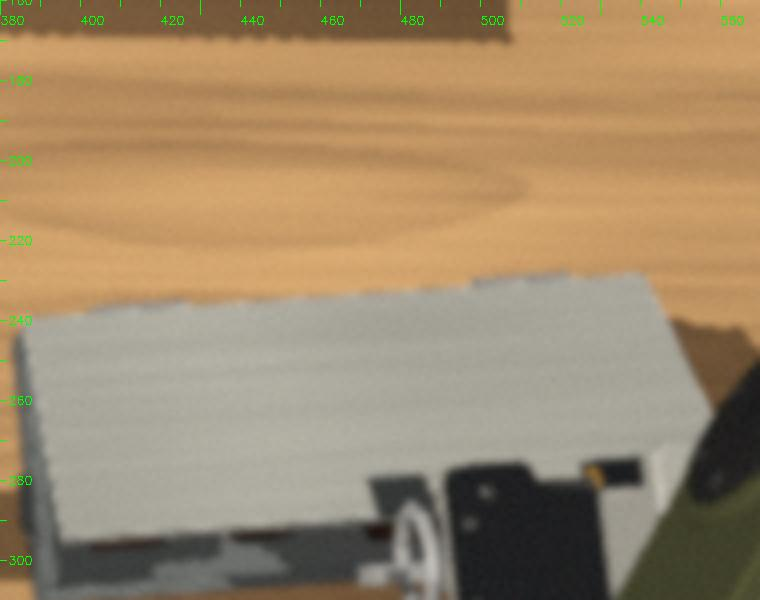

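```bash
python3 -m creep '{"hand":[1,1,1,1,1,1,1,1,1,1,1,1],"slide":[[0.0075,0,0.005],[0.0155,0,0.009],[0.0235,0,0.013],[0.0315,0,0.017],[0.04,0,0.02],[0.0485,0,0.0225],[0.057,0,0.025],[0.066,0,0.0265],[0.075,0,0.028],[0.0835,0,0.029],[0.0925,0,0.029],[0.0985,0,0.029]],"spin":[0,0,0,0,0,0,0,0,0,0,0,0]}' 60; python3 -m creep '{"hand":[1,1],"slide":[[0,0,0],[0,0,0]],"spin":[0,0]}' 60; python3 -c "
from h import *
st();snap('17')
crop('pics/scene17.png','pics/e2.png',110,120,180,150,4)
crop('pics/top17.png','pics/e1.png',380,200,190,140,4)
"
```

```text
time_s: 37.45
ee_pos: [0.4532, -0.2623, 0.2027]
eef_rot: [-0.667, 1.57, 2.566]
force: [0.6, 0.6, -0.8]
grip_width: 0.016
time_s: 37.62
ee_pos: [0.4534, -0.2624, 0.2038]
eef_rot: [-0.65, 1.57, 2.583]
force: [1.2, -0.1, -0.9]
grip_width: 0.016
{'time_s': 37.6167, 'ee_pos': [0.4534, -0.2624, 0.2038], 'eef_rot': [-0.6501, 1.5703, 2.5825], 'qpos': [-0.5946, 0.2502, 1.6074, -0.0, 1.2845, 0.8852], 'force': [1.1561, -0.1005, -0.8697], 'grip_width': 0.016}
```

View pics/e2.png

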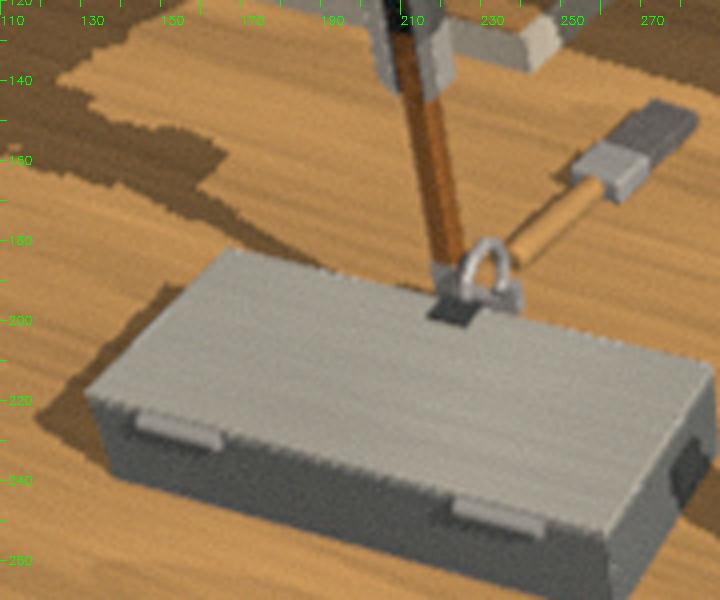

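View pics/e1.png

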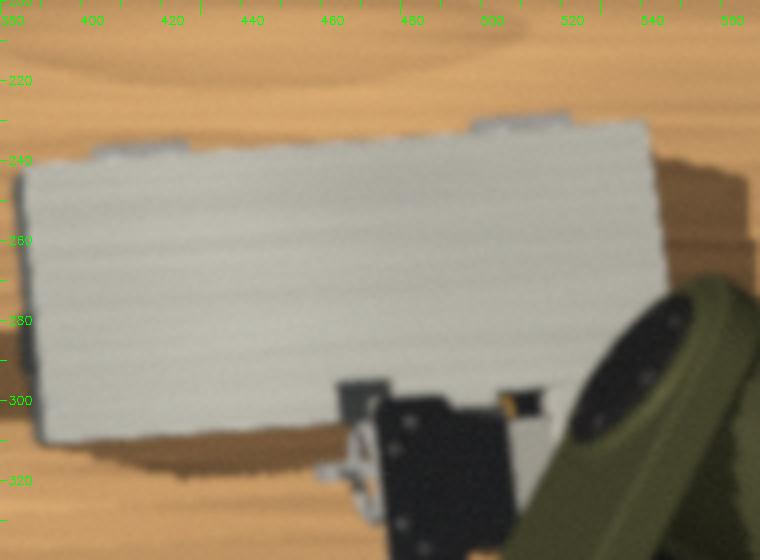

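```bash
for i in 1; do python3 -m creep '{"hand":[1,1,1,1],"slide":[[0.002,0,0],[0.004,0,0],[0.005,0,0],[0.005,0,0]],"spin":[0,0,0,0]}' 60; done; python3 -m creep '{"hand":[1,1,1,1],"slide":[[0.002,0,0],[0.004,0,0],[0.004,0,0],[0.004,0,0]],"spin":[0,0,0,0]}' 60
```

```text
time_s: 38.05
ee_pos: [0.4538, -0.2627, 0.2007]
eef_rot: [2.488, 1.568, -0.563]
force: [-1.5, 2.1, 14.9]
grip_width: 0.0155
time_s: 38.38
ee_pos: [0.4549, -0.2629, 0.1998]
eef_rot: [2.606, 1.563, -0.444]
force: [-4.5, 4.0, 39.2]
grip_width: 0.0163
```

```bash
python3 -m creep '{"hand":[1,1,1,1,1],"slide":[[-0.003,0,0],[-0.006,0,0],[-0.01,0,0],[-0.014,0,0],[-0.014,0,0]],"spin":[0,0,0,0,0]}' 60; python3 -c "
from h import *
st();snap('18')
crop('pics/scene18.png','pics/e2.png',185,120,90,90,8)
crop('pics/scene18.png','pics/e3.png',110,140,190,140,4)
crop('pics/top18.png','pics/e1.png',440,280,60,60,10)
"
```

```text
time_s: 38.8
ee_pos: [0.4535, -0.2625, 0.2095]
eef_rot: [2.41, 1.57, -0.64]
force: [0.9, -0.7, -1.5]
grip_width: 0.0158
{'time_s': 38.8, 'ee_pos': [0.4535, -0.2625, 0.2095], 'eef_rot': [2.4102, 1.5701, -0.6404], 'qpos': [-0.5946, 0.245, 1.6001, -0.0, 1.2958, 0.8852], 'force': [0.9317, -0.7084, -1.4745], 'grip_width': 0.0158}
```

View pics/e2.png

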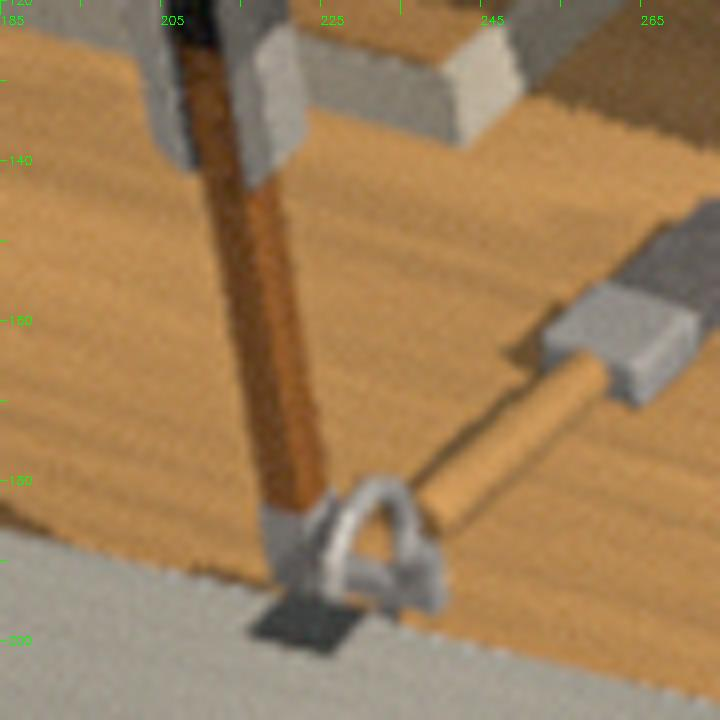

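View pics/e1.png

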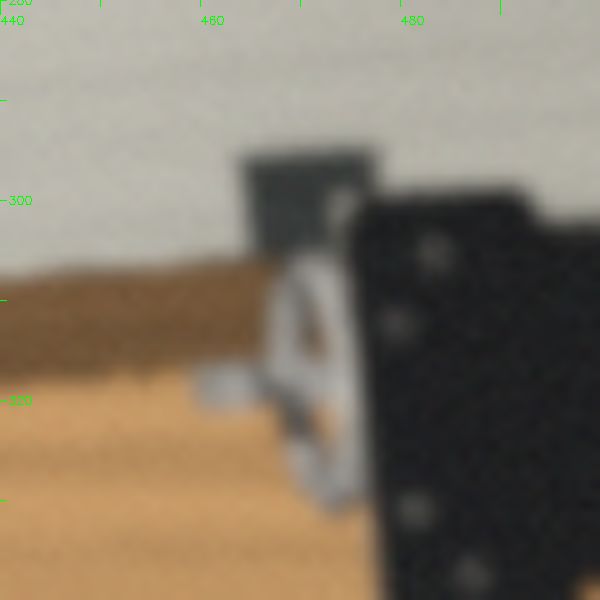

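View pics/e3.png

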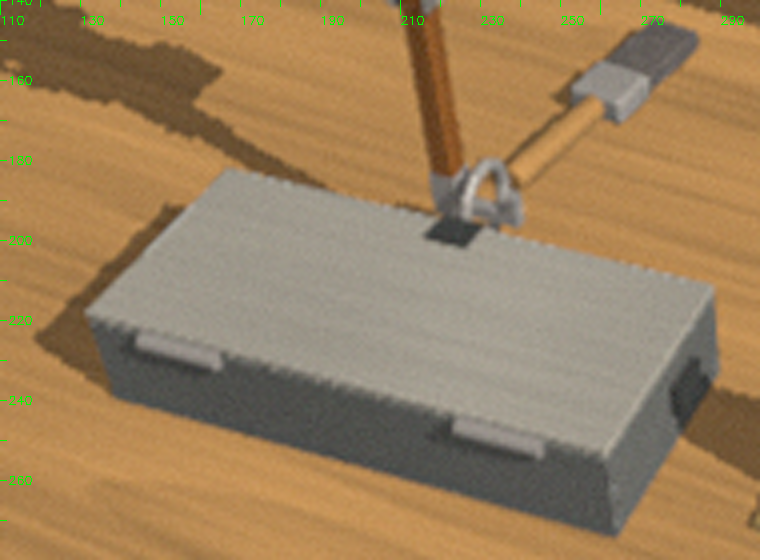

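```bash
python3 -m creep '{"hand":[1,1,1,1,1,1,1,1],"slide":[[0,0.006,0],[0,0.013,0],[0,0.02,0],[0,0.027,0],[0,0.034,0],[0,0.041,0],[0,0.045,0],[0,0.045,0]],"spin":[0,0,0,0,0,0,0,0]}' 60; python3 -c "
from h import *
st();snap('19')
crop('pics/scene19.png','pics/e2.png',150,80,130,130,6)
"
```

```text
time_s: 39.57
ee_pos: [0.4574, -0.3081, 0.2087]
eef_rot: [-0.577, 1.571, 2.655]
force: [0.3, 0.2, -1.1]
grip_width: 0.0157
{'time_s': 39.5667, 'ee_pos': [0.4574, -0.3081, 0.2087], 'eef_rot': [-0.5769, 1.5705, 2.6548], 'qpos': [-0.6592, 0.3071, 1.5228, -0.0, 1.3119, 0.8215], 'force': [0.3238, 0.1792, -1.1497], 'grip_width': 0.0157}
```

View pics/e2.png

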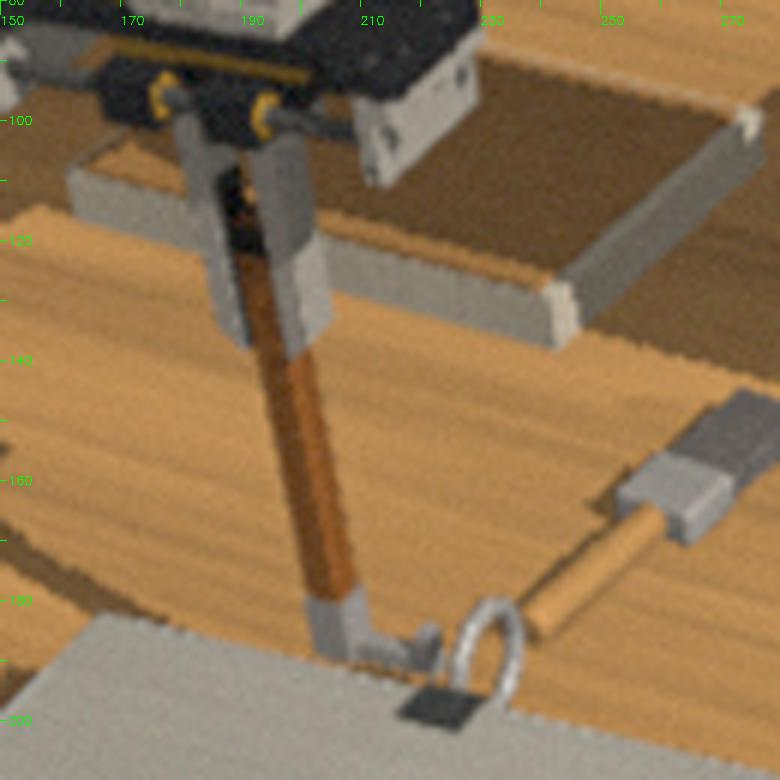

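```bash
python3 -m creep '{"hand":[1,1,1,1,1,1,1,1,1,1,1,1],"slide":[[-0.02,0.002,0],[-0.05,0.005,0.005],[-0.08,0.005,0.005],[-0.11,0.005,0.005],[-0.14,0,0.005],[-0.15,-0.03,0.002],[-0.15,-0.06,0],[-0.15,-0.09,-0.002],[-0.15,-0.12,-0.005],[-0.15,-0.15,-0.01],[-0.15,-0.18,-0.015],[-0.15,-0.21,-0.02]],"spin":[0,0,0,0,0,0,0,0,0,0,0,0]}' 60; python3 -c "
from h import *
plan([.5193,.0413,.34],93.6)
"
```

```text
time_s: 40.67
ee_pos: [0.4579, -0.0945, 0.3592]
eef_rot: [2.933, 1.57, -0.117]
force: [0.7, -0.5, -0.4]
grip_width: 0.0162
slide mm [  19.2 -129.7  -73.5]
jaw y angle -84.77 q6 68.6
spin options [-178.4, 1.6]
```

```bash
python3 -m creep '{"hand":[1,1,1,1,1,1,1,1,1],"slide":[[0,-0.03,-0.017],[0,-0.06,-0.034],[0,-0.09,-0.051],[0,-0.12,-0.068],[0.01,-0.13,-0.0735],[0.03,-0.13,-0.0735],[0.05,-0.13,-0.0735],[0.05,-0.13,-0.0735],[0.05,-0.13,-0.0735]],"spin":[0,0,0,0,0,1.6,1.6,1.6,1.6]}' 60
python3 - <<'E'
from h import *
st();plan([.5193,.0413,.161],93.6);snap('20')
p=np.array(ctrl.get_obs()["ee_pos"])
for n in C:
    im=cv2.resize(cv2.imread(f"pics/{n}20.png"),None,fx=6,fy=6,interpolation=cv2.INTER_CUBIC)
    B=BS if n=="scene" else BT
    y=np.radians(3.6);R=np.array([[np.cos(y),-np.sin(y)],[np.sin(y),np.cos(y)]])
    def dr(pts,c): cv2.polylines(im,[np.array([(px(n,q)+B)*6+3 for q in pts]).astype(int)],True,c,1)
    def rect(c,x0,x1,y0,y1,z): return [np.r_[c+R@[a,b],z] for a,b in((x0,y0),(x1,y0),(x1,y1),(x0,y1))]
    f=p[2]-.155
    dr(rect(p[:2],-.008,.008,-.008,.008,f),(0,255,0)); dr(rect(p[:2],-.008,.008,-.008,.045,f),(0,255,0))
    dr(rect(p[:2],-.008,.008,-.008,.008,f+.1),(0,255,0))
    h=np.array([.5193,.0413])+R@[0,.0185]
    dr(rect(h,-.014,.014,-.0335,.0335,.095),(255,0,255))
    dr(rect(h,-.02,.02,-.0395,.0395,.095),(255,255,0))
    u,v=(px(n,np.r_[h,.1])).astype(int)
    cv2.imwrite(f"pics/f_{n}.png",im[(v-80)*6:(v+20)*6,(u-50)*6:(u+50)*6])
E
```

```text
time_s: 41.42
ee_pos: [0.5193, 0.0398, 0.3088]
eef_rot: [-0.025, 1.569, -3.103]
force: [0.2, -0.1, -1.1]
grip_width: 0.0155
{'time_s': 41.4167, 'ee_pos': [0.5193, 0.0398, 0.3088], 'eef_rot': [-0.0247, 1.5694, -3.103], 'qpos': [0.0062, 0.1791, 1.4506, -0.0, 1.5133, 1.5137], 'force': [0.1969, -0.1331, -1.114], 'grip_width': 0.0155}
slide mm [147.8  -1.5  -0.3]
jaw y angle -86.38 q6 86.7
spin options [-180.0, 0.0]
```

View pics/f_scene.png

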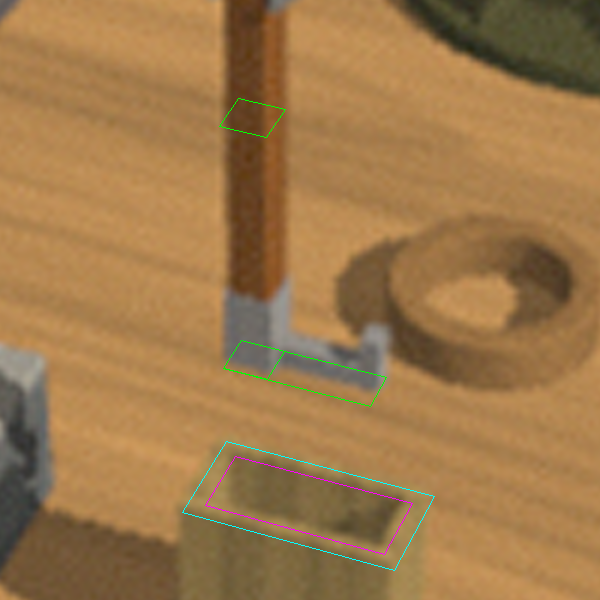

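View pics/f_top.png

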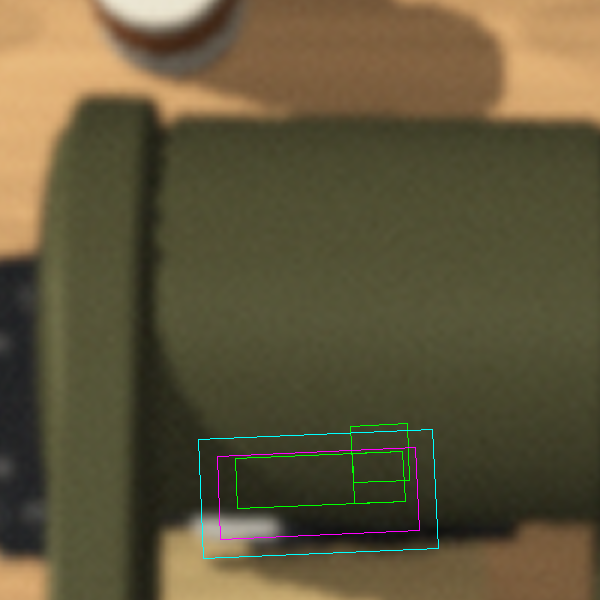

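```bash
python3 -m creep '{"hand":[1,1,1,1,1,1,1],"slide":[[0.01,-0.0015,0],[0.025,-0.0015,0],[0.04,-0.0015,0],[0.055,-0.0015,0],[0.07,-0.0015,0],[0.075,-0.0015,0],[0.075,-0.0015,0]],"spin":[0,0,0,0,0,0,0]}' 60
python3 - <<'E'
from h import *
snap('21');st()
crop('pics/scene21.png','pics/e2.png',290,180,80,80,9)
E
```

```text
time_s: 42.1
ee_pos: [0.5192, 0.0413, 0.2331]
eef_rot: [-0.076, 1.569, 3.129]
force: [-0.4, -0.2, -1.6]
grip_width: 0.0156
{'time_s': 42.2, 'ee_pos': [0.5199, 0.0413, 0.2348], 'eef_rot': [3.0811, 1.5697, 0.0025], 'qpos': [0.009, 0.2192, 1.5722, -0.0, 1.3491, 1.5169], 'force': [-0.4051, -0.1151, -0.3938], 'grip_width': 0.0158}
```

View pics/e2.png

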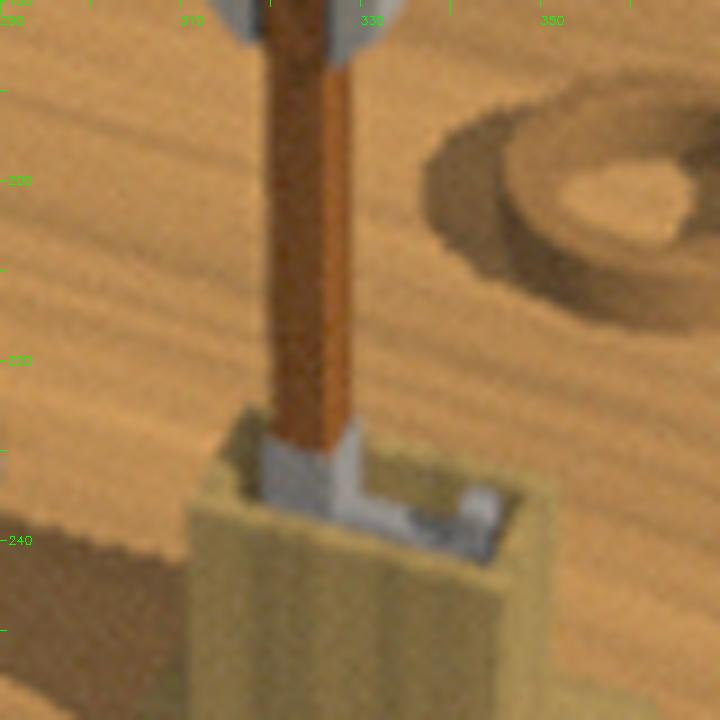

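```bash
python3 -m creep '{"hand":[1,1,1,1,1,1,1],"slide":[[0.015,0,0],[0.03,0,0],[0.045,0,0],[0.06,0,0],[0.066,0,0],[0.068,0,0],[0.068,0,0]],"spin":[0,0,0,0,0,0,0]}' 60;python3 -m creep '{"hand":[1,1,1],"slide":[[0.002,0,0],[0.003,0,0],[0.003,0,0]],"spin":[0,0,0]}' 60
```

```text
time_s: 42.78
ee_pos: [0.5199, 0.0414, 0.1666]
eef_rot: [3.123, 1.57, 0.044]
force: [0.1, -0.9, -0.9]
grip_width: 0.0159
time_s: 43.03
ee_pos: [0.5198, 0.0413, 0.1634]
eef_rot: [3.023, 1.57, -0.056]
force: [-0.0, 0.1, -0.7]
grip_width: 0.0157
```

```bash
python3 -m creep '{"hand":[1,1,1],"slide":[[0.002,0,0],[0.003,0,0],[0.003,0,0]],"spin":[0,0,0]}' 60; python3 -m creep '{"hand":[1,1,1],"slide":[[0.002,0,0],[0.003,0,0],[0.003,0,0]],"spin":[0,0,0]}' 60
```

```text
time_s: 43.28
ee_pos: [0.5199, 0.0414, 0.161]
eef_rot: [3.108, 1.569, 0.03]
force: [-2.2, 0.1, 9.5]
grip_width: 0.0156
time_s: 43.53
ee_pos: [0.5211, 0.0414, 0.1607]
eef_rot: [3.13, 1.565, 0.051]
force: [-5.6, -0.4, 31.2]
grip_width: 0.0158
```

```bash
python3 -m creep '{"hand":[1,1,1,0.5,0.3,0.2,0.1,0,0,0],"slide":[[-0.002,0,0],[-0.004,0,0],[-0.004,0,0],[-0.004,0,0],[-0.004,0,0],[-0.004,0,0],[-0.004,0,0],[-0.004,0,0],[-0.004,0,0],[-0.004,0,0]],"spin":[0,0,0,0,0,0,0,0,0,0]}' 10
python3 - <<'E'
from h import *
snap('22');st()
crop('pics/scene22.png','pics/e2.png',290,150,80,130,6)
E
```

```text
time_s: 44.37
ee_pos: [0.5196, 0.0414, 0.1609]
eef_rot: [-0.858, 1.571, 2.347]
force: [-0.9, -0.6, 1.2]
grip_width: 0.0472
{'time_s': 44.4667, 'ee_pos': [0.5196, 0.0413, 0.161], 'eef_rot': [-2.8187, 1.5707, 0.3859], 'qpos': [0.0091, 0.2863, 1.6659, 0.0, 1.1893, 1.5169], 'force': [0.1771, 0.6113, 0.1594], 'grip_width': 0.0469}
```

View pics/e2.png

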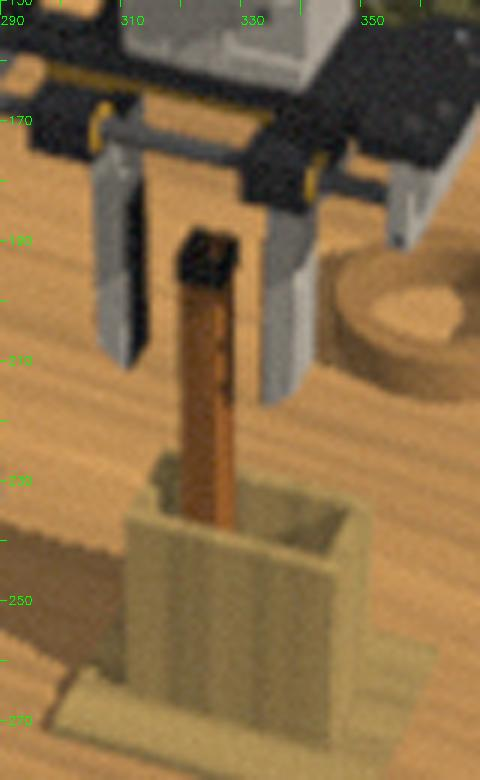

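Pole stands free and upright. I'll retract upward and do the final check.

```bash
python3 -m creep '{"hand":[0,0,0,0,0,0,0,0,0,0,0,0],"slide":[[-0.02,0,0],[-0.05,0,0],[-0.08,0,0],[-0.11,0,0],[-0.13,0,0],[-0.13,0,0.04],[-0.13,0,0.08],[-0.13,0,0.12],[-0.13,0,0.14],[-0.13,0,0.14],[-0.13,0,0.14],[-0.13,0,0.14]],"spin":[0,0,0,0,0,0,0,0,0,0,0,0]}' 10
python3 - <<'E'
from h import *
snap('23');st()
crop('pics/scene23.png','pics/e2.png',95,165,280,130,3-0)
E
```

```text
time_s: 45.47
ee_pos: [0.3804, 0.0325, 0.2911]
eef_rot: [3.127, 1.57, 0.048]
force: [0.3, 0.1, 0.1]
grip_width: 0.047
{'time_s': 45.5667, 'ee_pos': [0.3805, 0.0326, 0.2907], 'eef_rot': [-0.0713, 1.5701, 3.1333], 'qpos': [-0.0106, -0.1428, 1.819, -0.0, 1.4661, 1.4971], 'force': [0.0411, 0.8363, -0.2468], 'grip_width': 0.0469}
```

View pics/scene23.png

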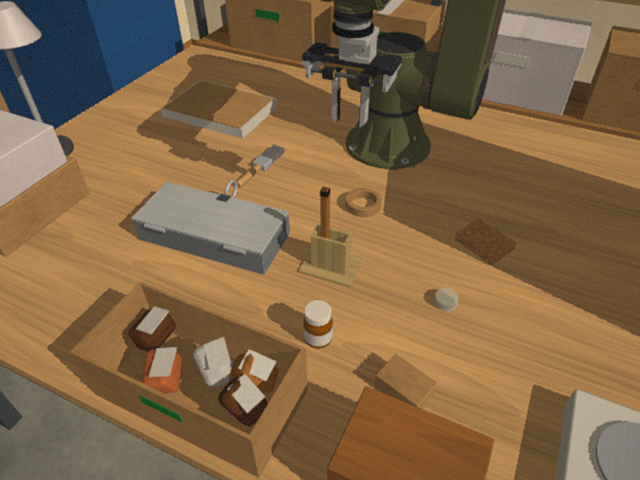

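View pics/top23.png

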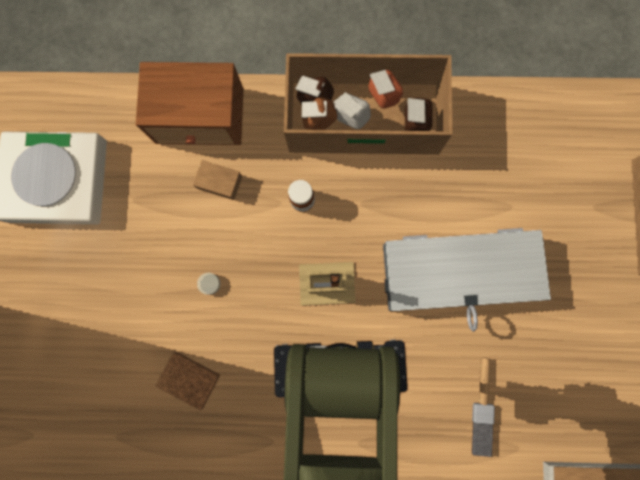

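View pics/e2.png

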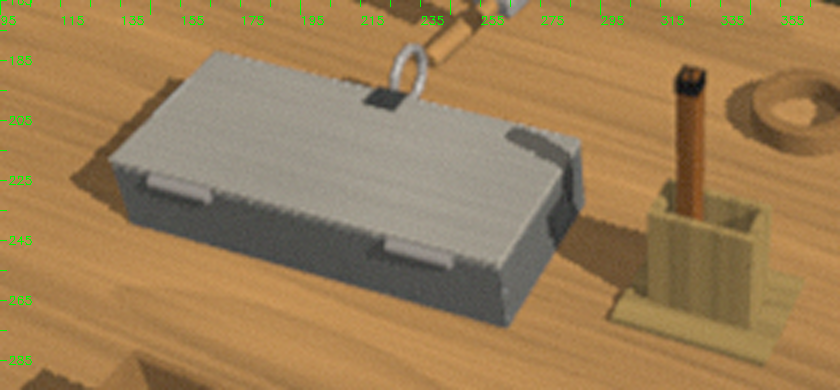

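The flap looks flush on the chest, with the ring at scene (231,189) and top (473,317). The pole stands upright in the holder, and the dish, jar and small box are where they started. I'll measure the ring height before handing in.

Run:
```python
from h import *
crop('pics/scene23.png','pics/g1.png',215,170,40,40,14);crop('pics/top23.png','pics/g2.png',455,285,40,50,12)
```

```text
(no output)
```

View pics/g1.png

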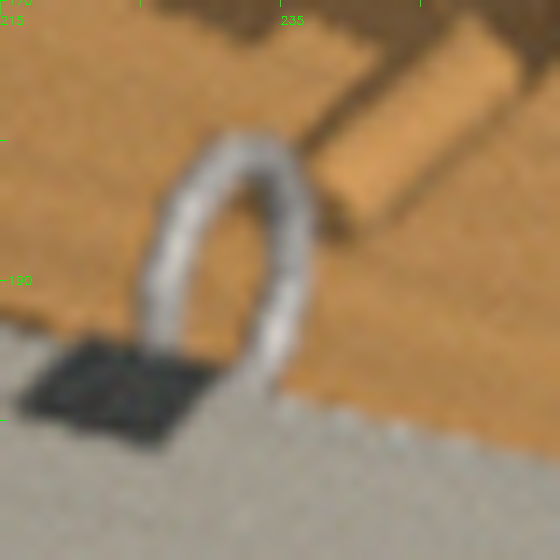

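View pics/g2.png

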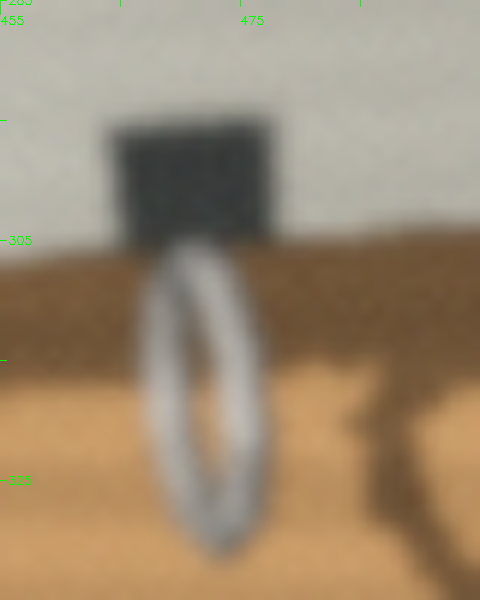

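Run:
```python
from h import *
X=tc((231.6,189.6),(472.1,318.3)); print("angle",np.arcsin((X[2]-.065)/.171))
for z in(.061,.065,.075): print(z,(px("scene",[X[0],X[1],z])+BS).round(1))
```

```text
[ 0.4489 -0.2382  0.0702] [0.13 0.16]
angle 0.0303787442860382
0.061 [232.2 192.6]
0.065 [232.  191.3]
0.075 [231.5 188. ]
```

```bash
python3 -c "
from h import *
ctrl.hand_in();st()"
```

```text
the job is handed in; nothing more can be done
the job is handed in; nothing more can be done
```

I put all four loose specimens flat in the chest. I then drew the pole, hooked the ring and swung the flap shut, with only the pole touching the flap. The pole is back in its holder, hook down, and I handed in with the arm clear at about 45.6 s of the 210 s. The hand-in reported no verdict.

- **Flap:** The last pictures show it flush on the rim. When I pressed it down, the force rose to 39 N with the hook at the height expected for a shut flap. The final two-view measurement put the ring at 70 mm against 65 mm nominal, about 0.03 rad. That is inside the 0.06 limit, and part of it is probably the small upward bias of the camera measurement (about 2 mm on the pole top).
- **Pole:** It stands upright in the holder. It touched the holder floor at the same hand height as when I gripped it, so it had not slipped in the grip. That contradicts a scene overlay before insertion, which showed its foot about 4 mm off.
- **Other objects:** The dish, jar and small box appear unmoved in the final pictures. I saw no specimen knocked aside before I picked it up. The specimens themselves could not be seen again once the flap was shut.
- **Camera bias:** The top camera read about 5 mm low in y, more than the stated 2 mm. I corrected for it using the positions where I had released the specimens.

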